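# Hang-rail carrier: gather the chopstick rests in its corner and hold

## Robot

A 6-joint arm with a two-finger parallel gripper is mounted at the origin on the work surface. World frame = base frame: x ahead of the robot, y to its left, z up, the work surface at z = 0. Lengths are in m, angles in rad, forces in N, time in s.
With the tool pointing down it reaches from about 0.25 to 0.725 m from the base axis. Payload 4 kg.
Tool frame: the origin (TCP) lies on the centre line of the jaws, within the pads' length; the fingertips stand 11 mm ahead of it and the grasp point (between the pads) lies 8 mm behind it; z points along the fingers, x is the direction in which the jaws open and shut, and the axes are right-handed (so a half turn about z gives the same grasp; the last joint's range is limited). The gripper opens to 85 mm and grips with 20 to 120 N. Pads are 22 mm wide; open, the fingers measure 114 mm over their backs; the gripper's body (76 mm by 85 mm) begins 54 mm behind the grasp point. The pads swing forward as they close: fully open they stand 13 mm farther back than shut.
Start: joints at [1.213, 0.241, 0.005, 1.335, 0, 1.571], TCP at [0.175, 0.468, 0.242] pointing down, gripper open.
Joint ranges: [-2.72, 2.72], [-1.05, 1.87], [-1.09, 1.28], [-1.99, 2.15], [-1.42, 1.44], [-3.14, 3.14]. Speed limits (rad/s): [2.79, 2.79, 3.14, 3.14, 3.14, 3.14].

## Interface

Orientations are given as a unit quaternion [x, y, z, w].
In Python, from workcell import bot, viewer, order gives the robot as it stands. The module is installed in compiled form; this text tells all that it offers.
- The arm moves only by the tool send_rows, never from a script. Its argument "increments" is a list that holds one entry, the list of rows, each a list of 4 numbers: the shift along the tool's x, y, z in m, then the turn about the tool's z in degrees. A call has exactly 8 rows; each row shifts and turns the pose as measured when the row begins, along the tool's axes as they then stand; what a row does not reach is not made up. A row lasts 1/10 s, in which the tool goes at most 50 mm and 8.59 degrees, less where a joint would pass 70% of its speed; a pose out of reach is approached as far as the arm can. A call is refused whole if a number of a shift passes 0.05 or a number of a turn 8.59, either way. A call with a gripper value outside its range is refused whole. "hand" is the closure, from -1 (fully open) to 1 (shut), so that 0 is half open, set as the call begins (left out, the last holds). The fingers move at their own pace and stop on an object; the grip force is fixed at half the most. Time passes only in rows, so rows that do not move let the fingers close, or fill a call up. It gives the time, the measured TCP pose, the force and the opening at its end, in the units of the state.
- bot.get_obs(): the state, without advancing time (a new reading comes with each control period).
- viewer.camera(name): name is "scene" or "side" or "wrist"; returns a dict with "image" (400x640x3 uint8, red, green, blue), "range_z" (400x640 float32, m along the optical axis (not along the pixel's ray), 0 where there is no reading), "camera_matrix" (3x3 intrinsics, pixels), "eye" and "rotation" of the camera in the world. Camera axes: x right, y down, z forward; pixel columns grow to the right and rows downward; lengths in m; the calibration is good to about 2 mm. The wrist camera is an equidistant fisheye: a pixel r from the principal point sees the ray r / f radians off the axis. A picture is of the moment at which its call begins.
- order.job_done(): hands the job in, once; it reports no verdict.
The state is a dict: "clock": time; "joint_pos": joint angles; "joint_vel": joint speeds; "tau": joint torques, N m; "eef_pos": TCP position; "tool_rot": TCP orientation; "ft_force": force on the tool from outside, world axes, zero at the start; "ft_torque": the same for the moment, N m; "grip_width": finger opening in m.
Only numpy, scipy, OpenCV 4.12 (cv2) and the standard library are available. Lean on these libraries where they do the work, as an engineer would, in place of code of your own. Each camera call takes 0.05 s, during which the arm holds its last target.

## Task

Lift the small wooden carrier up and off the two arms of the hanging rail and hold it clear in the air. Tip it so that all four chopstick rests slide together into its picking corner, beside the cut-away in its long wall (near left as it hangs, seen from the robot), where a helper can pick them out. Finish while holding it tipped towards that corner and still in the air; spill no rest and leave the dishes, the bottle and the scraper where they are.

Things in the scene. Friction and masses are not known exactly. Their poses are not given: they have to be found in the camera images.
- carrier_handle (a point): Wooden carrier hanging by its straight flat handle bar; this point is the bar's centre, where to grip. Axes: x across the tray (at the start away from the robot, so -x is the near side), y along the bar and the tray's long side (to the robot's left), z up. Bar 234 mm long between the end boards, 16 mm thick (x), 24 mm high (z).
- carrier: Same carrier, an open tray between two tall end boards, 0.36 to 0.56 kg; origin at the centre of its underside, 150 mm below carrier_handle; same axes. Outside 170 (x) by 250 mm (y); walls and floor 8 mm thick; walls 50 mm high, but the near (-x) one is cut away to 26 mm high along the 77 mm next to the +y end board. End boards 170 mm high, 56 mm wide at the top.
- carrier_corner (a point): The picking corner: the point on the tray's inner floor where the near (-x) wall and the left (+y) end board meet, at (-77, +117, -142) mm from carrier_handle in the carrier's axes (same axes here). The outside corner lies 8 mm farther out and deeper.
- rail_seat (a point): Fixed hanging rail: the point half-way between its two arms at the level of their seats, on which the handle bar lies (within 6 mm in x, 15 mm in y). x points from the arms' tips back to the rail (away from the robot), y along it, z up. Arms: 8 mm steel rods at y = -55 and +55 mm, seat level from x = -25 to +25 mm; the tips at -x turn up to 22 mm above the seat.
- rail: Same rail; origin on the table at (+95, 0, -225) mm from rail_seat, same axes. Its 12 mm bar runs along y above the origin, 240 mm up; posts at y = -250 and +250 mm, 272 mm high; a ladle (y = +196, reaching 62 mm to -x) and a flat skimmer (y = -196) hang from the bar.
- rest1_center (a point): One of four alike white glazed chopstick rests, 26 x 18 mm, 12 mm high, 16 g, loose in the tray; this point is its centre, x along its length. Rests begin to slide when the smooth tray slopes 14 to 18 degrees (friction varies); along a wall that they also lean on, up to about 25.
- rest2_center (a point): One of four alike white glazed chopstick rests, 26 x 18 mm, 12 mm high, 16 g, loose in the tray; this point is its centre, x along its length. Rests begin to slide when the smooth tray slopes 14 to 18 degrees (friction varies); along a wall that they also lean on, up to about 25.
- rest3_center (a point): One of four alike white glazed chopstick rests, 26 x 18 mm, 12 mm high, 16 g, loose in the tray; this point is its centre, x along its length. Rests begin to slide when the smooth tray slopes 14 to 18 degrees (friction varies); along a wall that they also lean on, up to about 25.
- rest4_center (a point): One of four alike white glazed chopstick rests, 26 x 18 mm, 12 mm high, 16 g, loose in the tray; this point is its centre, x along its length. Rests begin to slide when the smooth tray slopes 14 to 18 degrees (friction varies); along a wall that they also lean on, up to about 25.
- saucer: Bystander: round white plate, 130 mm across, 18 mm high, below the carrier; origin at its underside.
- cup_left: Bystander: open dipping cup, 80 mm across, 65 mm high, standing in front of the rail's left end; origin at its underside.
- cup_right: Bystander: open dipping cup, 80 mm across, 65 mm high, standing in front of the rail's right end; origin at its underside.
- bottle: Bystander: sauce bottle, 54 mm across, 150 mm high, behind the rail; origin at its underside.
- scraper: Bystander: dough scraper lying flat, 92 x 130 mm, 20 mm high, steel blade and wooden grip; origin at its underside.

How it is judged:
By the outcome, as a careful person would: the job done as asked, in the order asked, and still so for the second after the job is handed in, while the arm keeps its last pose, push and grip.
It also fails if it takes over 48 s, if anything falls off the work surface, if the arm or the gripper's body presses on something with over 40 N, if the wrist force passes 120 N, or if a joint passes its speed limit or range.

## Working session

There is one attempt and no reset: what is moved stays moved. The work goes in short steps, Python scripts to look and compute and a tool call to move; the robot and the scene stay as the last step left them, time stands still between calls to the robot, and variables do not carry over. Pictures are saved under pics/ and viewed, and the job is handed in when it is done.

Besides the shell and the picture viewer there is one more tool, called after "Emit:" as a command line: name --argument value ..., lists and objects as JSON in quotes. send_rows: Moves the arm, as the interface text tells. Its arguments: {"type":"object","properties":{"increments":{"type":"array","items":{"type":"array","items":{"type":"array","items":{"type":"number"}}}},"hand":{"type":"number"}},"required":["increments"]}

```bash
mkdir -p pics; ls
python3 - <<'E'
from workcell import bot, viewer, order
import cv2,numpy as np
o=bot.get_obs()
for k,v in o.items(): print(k,np.round(v,4))
for n in ["scene","side","wrist"]:
    c=viewer.camera(n); cv2.imwrite(f"pics/a_{n}.png",c["image"][:,:,::-1]); np.savez(f"/tmp/a_{n}.npz",**c)
    print(n,np.round(c["camera_matrix"],1).tolist(),np.round(c["eye"],3),np.round(c["rotation"],3).tolist())
E
```

```text
pics
clock 0.0
joint_pos [ 1.213   0.2414  0.0037  1.3352 -0.      1.5708]
joint_vel [-0.0013  0.0008  0.0002 -0.0002  0.0015 -0.0004]
tau [-9.00000e-04 -3.72318e+01  2.52409e+01  1.68000e-02 -1.00000e-04
 -0.00000e+00]
eef_pos [0.1749 0.4678 0.2414]
tool_rot [ 8.216e-01  5.700e-01 -9.000e-04  6.000e-04]
ft_force [ 0.6907  0.6667 -0.5483]
ft_torque [0.0025 0.0002 0.0008]
grip_width 0.0858
scene [[450.2, 0.0, 317.7], [0.0, 450.2, 196.4], [0.0, 0.0, 1.0]] [1.254 0.167 0.977] [0.595, 0.72, -0.281, -0.222]
side [[385.2, 0.0, 320.5], [0.0, 385.2, 196.3], [0.0, 0.0, 1.0]] [0.165 0.414 0.876] [-0.337, 0.886, -0.295, 0.119]
wrist [[309.7, 0.0, 322.6], [0.0, 309.7, 195.5], [0.0, 0.0, 1.0]] [0.107 0.493 0.374] [0.813, 0.563, 0.083, 0.12]
```

View pics/a_scene.png

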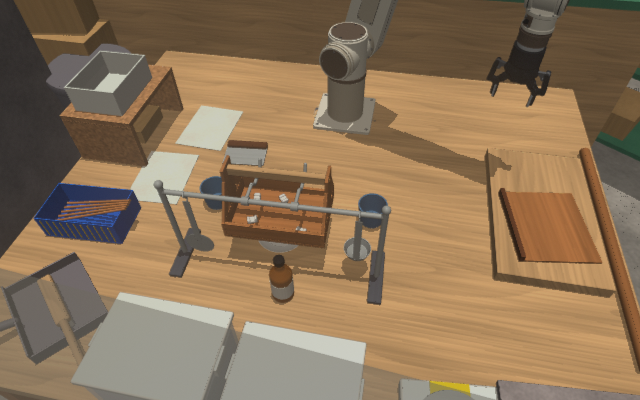

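View pics/a_side.png

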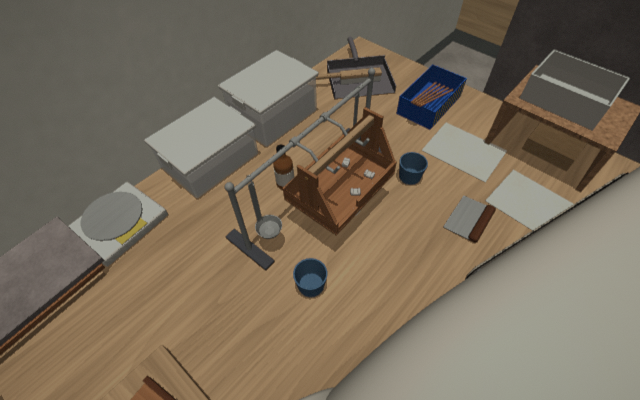

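View pics/a_wrist.png

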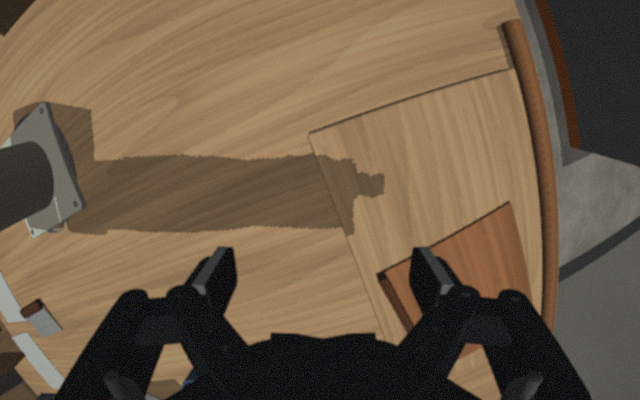

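```bash
cat > h.py <<'E'
import numpy as np
from scipy.spatial.transform import Rotation as R
def cloud(c):
    K=c["camera_matrix"];d=c["range_z"];v,u=np.mgrid[:400,:640]
    p=np.stack([(u-K[0,2])/K[0,0]*d,(v-K[1,2])/K[1,1]*d,d],-1)
    q=np.asarray(c["rotation"]); 
    return p@R.from_quat(q).as_matrix().T+c["eye"]
E
python3 - <<'E'
from h import *
import cv2
for n in ["scene","side"]:
    c=dict(np.load(f"/tmp/a_{n}.npz")); P=cloud(c)
    print(n)
    pts={"scene":[(159,184),(386,210),(228,168),(250,172),(270,174),(300,178),(322,182),(300,300),(257,197),(284,198),(252,219),(301,230),(280,262),(213,190),(372,205)],
     "side":[(231,188),(372,75),(322,170),(345,150),(365,130),(346,161),(369,174),(355,191),(332,169)]}[n]
    for (u,v) in pts: print((u,v),np.round(P[v,u],3))
    img=c["image"][:,:,::-1].copy()
    r=(slice(130,300),slice(140,420)) if n=="scene" else (slice(60,260),slice(210,450))
    cv2.imwrite(f"pics/b_{n}.png",cv2.resize(img[r],None,fx=2.85,fy=2.85,interpolation=cv2.INTER_CUBIC))
E
```

```text
scene
(159, 184) [ 0.659 -0.315  0.269]
(386, 210) [0.646 0.178 0.271]
(228, 168) [ 0.567 -0.192  0.251]
(250, 172) [ 0.563 -0.141  0.243]
(270, 174) [ 0.565 -0.092  0.247]
(300, 178) [ 0.558 -0.024  0.24 ]
(322, 182) [0.56  0.028 0.238]
(300, 300) [ 0.734  0.005 -0.   ]
(257, 197) [ 0.519 -0.154  0.106]
(284, 198) [ 0.509 -0.084  0.105]
(252, 219) [ 0.592 -0.146  0.104]
(301, 230) [ 0.601 -0.018  0.102]
(280, 262) [ 0.731 -0.034  0.149]
(213, 190) [ 0.444 -0.319  0.021]
(372, 205) [0.426 0.142 0.029]
side
(231, 188) [0.629 0.18  0.266]
(372, 75) [ 0.649 -0.316  0.257]
(322, 170) [0.543 0.    0.231]
(345, 150) [ 0.623 -0.184  0.096]
(365, 130) [ 0.548 -0.16   0.233]
(346, 161) [ 0.59  -0.148  0.104]
(369, 174) [ 0.515 -0.152  0.104]
(355, 191) [ 0.507 -0.083  0.105]
(332, 169) [ 0.533 -0.023  0.222]
```

View pics/b_scene.png

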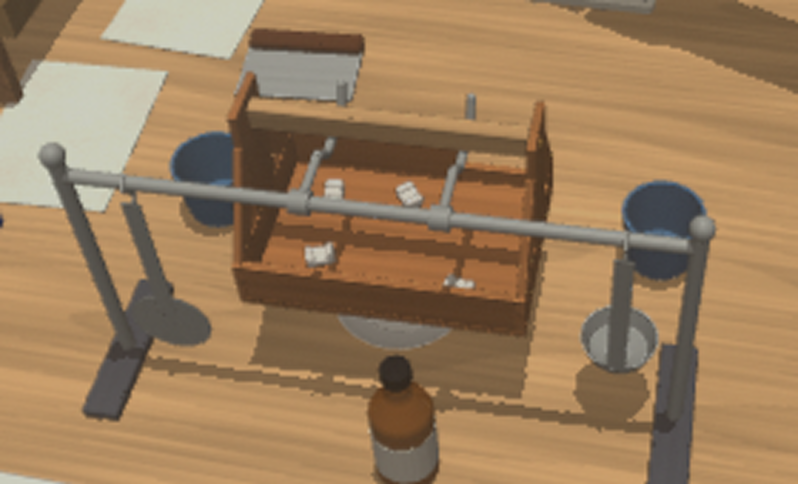

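View pics/b_side.png

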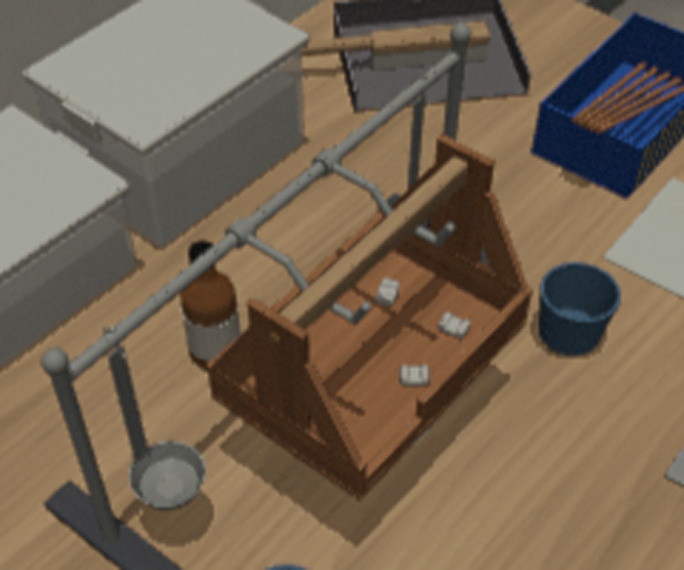

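Run:
```python
from h import *
import cv2
for n in ["scene","side"]:
    c=dict(np.load(f"/tmp/a_{n}.npz")); P=cloud(c); Q=P.reshape(-1,3)
    m=(abs(Q[:,0]-.555)<.04)&(Q[:,1]>-.17)&(Q[:,1]<.03)&(Q[:,2]>.243)&(Q[:,2]<.256)
    S=Q[m]; f=np.polyfit(S[:,1],S[:,0],1)
    print(n,len(S),"x=",f,"at y -.07:",np.polyval(f,-.07), "xrange resid",np.percentile(S[:,0]-np.polyval(f,S[:,1]),[5,95]),"z",np.percentile(S[:,2],[5,50,95]))
    # end boards tops
    m=(abs(Q[:,0]-.555)<.06)&(Q[:,1]>-.25)&(Q[:,1]<.1)&(Q[:,2]>.247)&(Q[:,2]<.275)
    S=Q[m]; print("z>.247 y hist",np.histogram(S[:,1],bins=np.arange(-.25,.1,.01)))
    m=(abs(Q[:,0]-.65)<.04)&(Q[:,2]>.26)&(Q[:,2]<.29)
    S=Q[m]
    for s in (S[S[:,1]<-.2],S[S[:,1]>.1]): print("post",len(s),s.mean(0) if len(s) else 0)
```

```text
scene 552 x= [-0.03263482  0.55351058] at y -.07: 0.5557950208330971 xrange resid [-0.00860709  0.00730182] z [0.24419255 0.24842149 0.25103877]
z>.247 y hist (array([ 0,  0,  0,  0, 63, 45, 19, 23, 21, 21, 20, 21, 24, 20, 20, 22, 19,
       23, 20, 21, 20, 24, 19, 19, 19, 22, 20, 19, 52, 33,  0,  0,  0,  0]), array([-2.50000000e-01, -2.40000000e-01, -2.30000000e-01, -2.20000000e-01,
       -2.10000000e-01, -2.00000000e-01, -1.90000000e-01, -1.80000000e-01,
       -1.70000000e-01, -1.60000000e-01, -1.50000000e-01, -1.40000000e-01,
       -1.30000000e-01, -1.20000000e-01, -1.10000000e-01, -1.00000000e-01,
       -9.00000000e-02, -8.00000000e-02, -7.00000000e-02, -6.00000000e-02,
       -5.00000000e-02, -4.00000000e-02, -3.00000000e-02, -2.00000000e-02,
       -1.00000000e-02,  2.22044605e-16,  1.00000000e-02,  2.00000000e-02,
        3.00000000e-02,  4.00000000e-02,  5.00000000e-02,  6.00000000e-02,
        7.00000000e-02,  8.00000000e-02,  9.00000000e-02]))
post 64 [ 0.65833179 -0.31892049  0.26750557]
post 69 [0.64210532 0.17753181 0.26762198]
side 506 x= [-0.0272722   0.54977567] a
[... 320 characters left out ...]
0000e-01, -2.20000000e-01,
       -2.10000000e-01, -2.00000000e-01, -1.90000000e-01, -1.80000000e-01,
       -1.70000000e-01, -1.60000000e-01, -1.50000000e-01, -1.40000000e-01,
       -1.30000000e-01, -1.20000000e-01, -1.10000000e-01, -1.00000000e-01,
       -9.00000000e-02, -8.00000000e-02, -7.00000000e-02, -6.00000000e-02,
       -5.00000000e-02, -4.00000000e-02, -3.00000000e-02, -2.00000000e-02,
       -1.00000000e-02,  2.22044605e-16,  1.00000000e-02,  2.00000000e-02,
        3.00000000e-02,  4.00000000e-02,  5.00000000e-02,  6.00000000e-02,
        7.00000000e-02,  8.00000000e-02,  9.00000000e-02]))
post 39 [ 0.65237827 -0.31563623  0.26708191]
post 74 [0.63432699 0.1810537  0.26731004]
```

Emit:
send_rows --increments '[[[0.05, 0, -0.02, 0], [0.05, 0, -0.02, 0], [0.05, 0, -0.02, 0], [0.05, 0, 0, 0], [0.05, 0, 0, 0], [0.05, 0, 0, 0], [0.05, 0, 0, 0], [0.05, 0, 0, 0]]]' --hand -1

```text
clock: 0.95
eef_pos: [0.2347, 0.6277, 0.2863]
tool_rot: [0.816, 0.566, -0.1, 0.069]
ft_force: [-0.4, -1.4, 3.7]
grip_width: 0.0859
```

```bash
cat > st.py <<'E'
from workcell import bot
import numpy as np
from scipy.spatial.transform import Rotation as R
o=bot.get_obs()
for k in ["clock","joint_pos","eef_pos","tool_rot","ft_force","grip_width"]: print(k,np.round(o[k],4))
M=R.from_quat(o["tool_rot"]).as_matrix(); print(np.round(M,3)); print("tilt",np.degrees(np.arccos(-M[2,2])))
E
python3 st.py
```

```text
clock 0.95
joint_pos [ 1.213   0.9393  1.2755  2.1501 -0.      1.5708]
eef_pos [0.2347 0.6277 0.2863]
tool_rot [ 0.8156  0.5658 -0.0996  0.0691]
ft_force [-0.3792 -1.3657  3.6715]
grip_width 0.0859
[[ 0.34   0.937 -0.084]
 [ 0.909 -0.35  -0.225]
 [-0.241  0.    -0.971]]
tilt 13.926770437682991
```

Emit:
send_rows --increments '[[[0, 0, -0.04, 0], [0, 0, -0.04, 0], [0, 0, -0.04, 0], [0, 0, -0.04, 0], [0, 0, -0.04, 0], [0, 0, 0, 0], [0, 0, 0, 0], [0, 0, 0, 0]]]'

```text
clock: 1.75
eef_pos: [0.2273, 0.608, 0.4143]
tool_rot: [0.821, 0.57, -0.02, 0.014]
ft_force: [-0.0, -0.6, 1.0]
grip_width: 0.0853
```

```bash
python3 st.py
```

```text
clock 1.75
joint_pos [ 1.213   0.7457  1.2754  2.1494 -0.      1.5708]
eef_pos [0.2273 0.608  0.4143]
tool_rot [ 0.8214  0.5698 -0.0201  0.014 ]
ft_force [-0.0405 -0.5665  0.9788]
grip_width 0.0853
[[ 0.35   0.937 -0.017]
 [ 0.936 -0.35  -0.046]
 [-0.049  0.    -0.999]]
tilt 2.802665021447782
```

Emit:
send_rows --increments '[[[0, 0, -0.04, 0], [0, 0, -0.01, 0], [0, 0, 0, 0], [-0.03, 0, 0, 0], [-0.03, 0, 0, 0], [-0.03, 0, 0, 0], [-0.03, 0, 0, 0], [-0.03, 0, 0, 0]]]'

```text
clock: 2.55
eef_pos: [0.1757, 0.4699, 0.4295]
tool_rot: [0.822, 0.57, -0.007, 0.005]
ft_force: [0.7, 0.2, 0.7]
grip_width: 0.0851
```

```bash
python3 st.py
cat > plan.py <<'E'
import numpy as np,sys
from scipy.spatial.transform import Rotation as R
from workcell import bot
def plan(target,yaw_deg,n):
    # yaw: world heading of tool x; assumes tool ~down; rows of tool increments
    o=bot.get_obs(); M=R.from_quat(o["tool_rot"]).as_matrix(); p=np.array(o["eef_pos"])
    y0=np.degrees(np.arctan2(M[1,0],M[0,0])); d=(np.array(target)-p)/n
    t=((y0-yaw_deg+180)%360-180)/n
    rows=[]
    for i in range(n):
        Mi=M@R.from_euler('z',t*i,degrees=True).as_matrix()
        rows.append(list(np.round(Mi.T@d,3))+[round(t,2)])
    print("yaw now",y0,"step",np.linalg.norm(d)); print([[float(a) for a in r] for r in rows])
if __name__=="__main__":
    a=list(map(float,sys.argv[1:])); plan(a[:3],a[3],int(a[4]))
E
python3 plan.py .555 -.08 .36 1.7 16
```

```text
clock 2.55
joint_pos [ 1.213   0.2713  0.5287  1.8459 -0.      1.5708]
eef_pos [0.1757 0.4699 0.4295]
tool_rot [ 0.8216  0.57   -0.0073  0.0051]
ft_force [0.6579 0.204  0.7037]
grip_width 0.0851
[[ 0.35   0.937 -0.006]
 [ 0.937 -0.35  -0.017]
 [-0.018  0.    -1.   ]]
tilt 1.0169376314725496
yaw now 69.49852452821399 step 0.04197634100677712
[[-0.024, 0.034, 0.005, 4.24], [-0.021, 0.036, 0.005, 4.24], [-0.019, 0.037, 0.005, 4.24], [-0.016, 0.039, 0.005, 4.24], [-0.013, 0.04, 0.005, 4.24], [-0.01, 0.041, 0.005, 4.24], [-0.007, 0.041, 0.005, 4.24], [-0.004, 0.042, 0.005, 4.24], [-0.001, 0.042, 0.005, 4.24], [0.002, 0.042, 0.005, 4.24], [0.005, 0.041, 0.005, 4.24], [0.009, 0.041, 0.005, 4.24], [0.012, 0.04, 0.005, 4.24], [0.014, 0.039, 0.005, 4.24], [0.017, 0.038, 0.005, 4.24], [0.02, 0.037, 0.005, 4.24]]
```

Emit:
send_rows --increments '[[[-0.024, 0.034, 0.005, 4.24], [-0.021, 0.036, 0.005, 4.24], [-0.019, 0.037, 0.005, 4.24], [-0.016, 0.039, 0.005, 4.24], [-0.013, 0.04, 0.005, 4.24], [-0.01, 0.041, 0.005, 4.24], [-0.007, 0.041, 0.005, 4.24], [-0.004, 0.042, 0.005, 4.24]]]'

```text
clock: 3.35
eef_pos: [0.3687, 0.1869, 0.3879]
tool_rot: [0.954, 0.3, -0.007, 0.008]
ft_force: [0.5, 1.0, -0.2]
grip_width: 0.0854
```

```bash
python3 st.py;python3 plan.py .555 -.08 .36 1.7 8;python3 plan.py .555 -.08 .36 1.7 10
```

```text
clock 3.35
joint_pos [ 0.4782  0.0642  0.1687  1.6923 -0.0128  1.4388]
eef_pos [0.3687 0.1869 0.3879]
tool_rot [ 0.9538  0.3004 -0.0073  0.0077]
ft_force [ 0.4674  1.0278 -0.1849]
grip_width 0.0854
[[ 0.819  0.573 -0.009]
 [ 0.573 -0.819 -0.019]
 [-0.019  0.01  -1.   ]]
tilt 1.2191034153408404
yaw now 34.95973245647525 step 0.040836124350719184
[[0.0, 0.041, 0.004, 4.16], [0.003, 0.041, 0.004, 4.16], [0.006, 0.04, 0.004, 4.16], [0.009, 0.04, 0.004, 4.16], [0.012, 0.039, 0.004, 4.16], [0.014, 0.038, 0.004, 4.16], [0.017, 0.037, 0.004, 4.16], [0.02, 0.036, 0.004, 4.16]]
yaw now 34.95973245647525 step 0.032668899480575345
[[0.0, 0.033, 0.003, 3.33], [0.002, 0.032, 0.003, 3.33], [0.004, 0.032, 0.003, 3.33], [0.006, 0.032, 0.003, 3.33], [0.008, 0.032, 0.003, 3.33], [0.009, 0.031, 0.003, 3.33], [0.011, 0.031, 0.003, 3.33], [0.013, 0.03, 0.003, 3.33], [0.015, 0.029, 0.003, 3.33], [0.016, 0.028, 0.003, 3.33]]
```

Emit:
send_rows --increments '[[[0.0, 0.041, 0.004, 4.16], [0.003, 0.041, 0.004, 4.16], [0.006, 0.04, 0.004, 4.16], [0.009, 0.04, 0.004, 4.16], [0.012, 0.039, 0.004, 4.16], [0.014, 0.038, 0.004, 4.16], [0.017, 0.037, 0.004, 4.16], [0.02, 0.036, 0.004, 4.16]]]'

```text
clock: 4.15
eef_pos: [0.5641, -0.0963, 0.352]
tool_rot: [1.0, 0.001, -0.008, 0.009]
ft_force: [1.3, 0.6, 0.3]
grip_width: 0.0854
```

```bash
python3 st.py
python3 - <<'E'
from workcell import viewer
from h import *
import cv2
c=viewer.camera("wrist"); cv2.imwrite("pics/c_wrist.png",c["image"][:,:,::-1])
K=c["camera_matrix"];d=c["range_z"];v,u=np.mgrid[:400,:640]
dx=(u-K[0,2])/K[0,0];dy=(v-K[1,2])/K[1,1];th=np.hypot(dx,dy)+1e-9
s=np.tan(th)*d/th; p=np.stack([dx*s,dy*s,d],-1)
P=p@R.from_quat(c["rotation"]).as_matrix().T+c["eye"]; Q=P[(th<1.3)&(d>0)]
np.save("/tmp/wq.npy",P)
m=(abs(Q[:,0]-.555)<.03)&(Q[:,1]>-.18)&(Q[:,1]<.02)&(Q[:,2]>.240)&(Q[:,2]<.26)
S=Q[m]; f=np.polyfit(S[:,1],S[:,0],1); print(len(S),f,np.polyval(f,-.08),np.percentile(S[:,0]-np.polyval(f,S[:,1]),[2,98]),np.percentile(S[:,2],[5,50,95]))
m=(abs(Q[:,0]-.555)<.035)&(Q[:,1]>-.25)&(Q[:,1]<.1)&(Q[:,2]>.252)&(Q[:,2]<.28)
S=Q[m];print(len(S)); 
for s in (S[S[:,1]<-.1],S[S[:,1]>-.05]): print(len(s),s.mean(0) if len(s) else 0, s.min(0),s.max(0))
E
```

```text
clock 4.15
joint_pos [-0.1586  0.3931  0.4991  1.6897 -0.0204  1.4095]
eef_pos [ 0.5641 -0.0963  0.352 ]
tool_rot [ 0.9999  0.0014 -0.008   0.0091]
ft_force [1.253  0.6107 0.2968]
grip_width 0.0854
[[ 1.     0.003 -0.016]
 [ 0.003 -1.    -0.018]
 [-0.016  0.018 -1.   ]]
tilt 1.383373029854091
4875 [-0.033489    0.55224719] 0.5549263113904879 [-0.0078828   0.00769633] [0.24716407 0.24917913 0.25039989]
1421
574 [ 0.55934226 -0.20158772  0.25625626] [ 0.53132137 -0.20798717  0.25201173] [ 0.58677798 -0.19740745  0.25878673]
846 [0.55096702 0.03772877 0.25689239] [0.52319392 0.03348598 0.25205742] [0.57844442 0.04338774 0.2597025 ]
```

View pics/c_wrist.png

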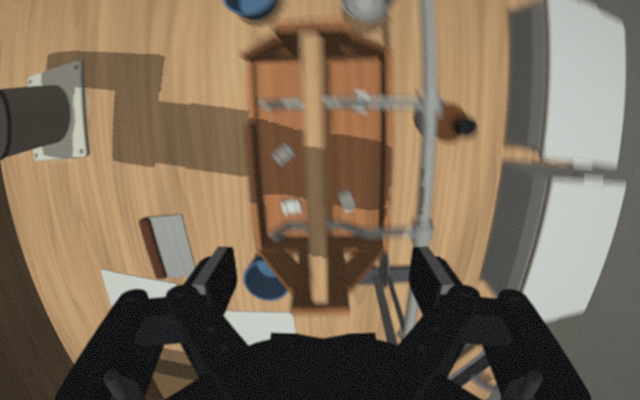

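```bash
python3 plan.py .5553 -.082 .25 1.9 8
```

```text
yaw now -0.2662655102469866 step 0.012656799732226783
[[-0.001, -0.003, 0.012, -0.27], [-0.001, -0.003, 0.012, -0.27], [-0.001, -0.003, 0.012, -0.27], [-0.001, -0.003, 0.012, -0.27], [-0.001, -0.003, 0.012, -0.27], [-0.001, -0.003, 0.012, -0.27], [-0.001, -0.003, 0.012, -0.27], [-0.001, -0.003, 0.012, -0.27]]
```

Emit:
send_rows --increments '[[[0, 0, 0, 0], [-0.003, -0.005, 0.02, -0.5], [-0.003, -0.005, 0.02, -0.5], [-0.003, -0.005, 0.02, -0.5], [-0.001, -0.002, 0.02, -0.5], [0, 0, 0.02, 0], [0, 0, 0.01, 0], [0, 0, 0, 0]]]'

```text
clock: 5.0
eef_pos: [0.5556, -0.0849, 0.2292]
tool_rot: [1.0, 0.018, -0.013, 0.01]
ft_force: [0.8, 0.2, 0.7]
grip_width: 0.0857
```

```bash
python3 st.py;python3 plan.py .5553 -.082 .2295 1.9 4
```

```text
clock 5.0
joint_pos [-0.1396  0.3874  0.1756  1.3811 -0.0232  1.3956]
eef_pos [ 0.5556 -0.0849  0.2292]
tool_rot [ 0.9997  0.0179 -0.0128  0.0097]
ft_force [0.7636 0.2258 0.6821]
grip_width 0.0857
[[ 0.999  0.036 -0.025]
 [ 0.036 -0.999 -0.02 ]
 [-0.026  0.019 -0.999]]
tilt 1.8375203563926723
yaw now 2.0373935892678356 step 0.0007415675725586727
[[-0.0, -0.001, -0.0, 0.03], [-0.0, -0.001, -0.0, 0.03], [-0.0, -0.001, -0.0, 0.03], [-0.0, -0.001, -0.0, 0.03]]
```

Emit:
send_rows --increments '[[[0, -0.001, 0, 0], [0, -0.001, 0, 0], [0, 0, 0, 0], [0, 0, 0, 0], [0, 0, 0, 0], [0, 0, 0, 0], [0, 0, 0, 0], [0, 0, 0, 0]]]' --hand 1

```text
clock: 5.8
eef_pos: [0.5573, -0.0823, 0.2332]
tool_rot: [1.0, 0.018, -0.01, 0.01]
ft_force: [0.0, -0.7, -0.1]
grip_width: 0.0147
```

```bash
python3 st.py
```

```text
clock 5.8
joint_pos [-0.1349  0.384   0.181   1.3843 -0.0228  1.3993]
eef_pos [ 0.5573 -0.0823  0.2332]
tool_rot [ 0.9997  0.0184 -0.0099  0.01  ]
ft_force [ 0.0047 -0.6768 -0.1279]
grip_width 0.0147
[[ 0.999  0.037 -0.019]
 [ 0.037 -0.999 -0.02 ]
 [-0.02   0.02  -1.   ]]
tilt 1.6119681120189389
```

Emit:
send_rows --increments '[[[0, 0, -0.005, 0], [0, 0, -0.01, 0], [0, 0, -0.015, 0], [0, 0, -0.015, 0], [0, 0, -0.015, 0], [0, 0, -0.015, 0], [0, 0, -0.01, 0], [0, 0, -0.005, 0]]]'

```text
clock: 6.6
eef_pos: [0.5572, -0.0804, 0.3247]
tool_rot: [1.0, 0.018, -0.015, 0.009]
ft_force: [0.5, 0.6, -3.5]
grip_width: 0.0149
```

```bash
python3 st.py
cat > pic.py <<'E'
import sys,cv2,numpy as np
from workcell import viewer
t=sys.argv[1]
for n in sys.argv[2:]:
    c=viewer.camera(n); np.savez(f"/tmp/{t}_{n}.npz",**c); cv2.imwrite(f"pics/{t}_{n}.png",c["image"][:,:,::-1])
E
python3 pic.py d scene side
```

```text
clock 6.6
joint_pos [-0.1315  0.3792  0.4082  1.627  -0.0227  1.4033]
eef_pos [ 0.5572 -0.0804  0.3247]
tool_rot [ 0.9997  0.0181 -0.0151  0.0092]
ft_force [ 0.5474  0.5569 -3.5285]
grip_width 0.0149
[[ 0.999  0.037 -0.03 ]
 [ 0.036 -0.999 -0.019]
 [-0.031  0.018 -0.999]]
tilt 2.0275150493582057
```

View pics/d_scene.png

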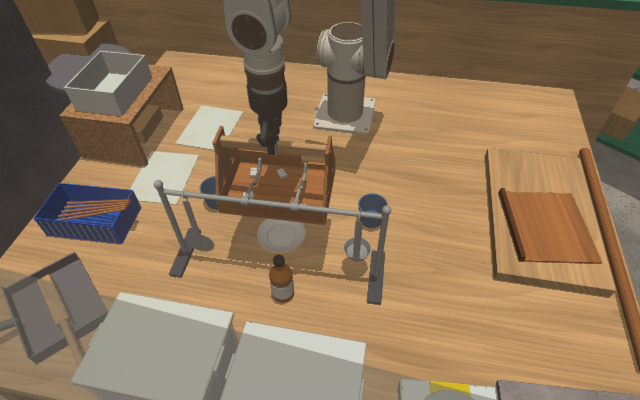

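View pics/d_side.png

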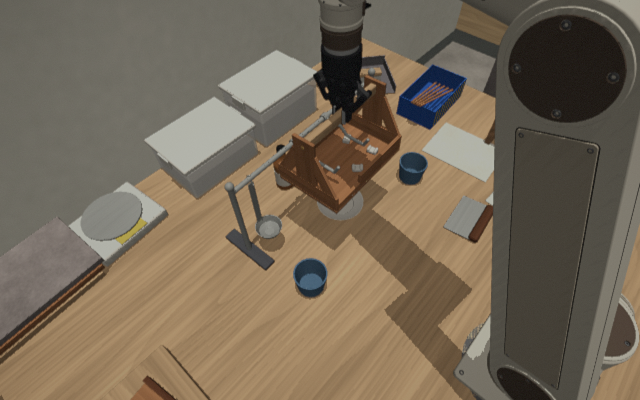

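Emit:
send_rows --increments '[[[0, 0, 0.005, 0], [0, 0, 0.01, 0], [0, 0, 0.01, 0], [0, 0, 0.01, 0], [0, 0, 0.006, 0], [0, 0, 0.003, 0], [-0.003, 0, 0, 0], [-0.005, 0, 0, 0]]]'

```text
clock: 7.5
eef_pos: [0.5451, -0.0813, 0.2712]
tool_rot: [1.0, 0.018, -0.02, 0.008]
ft_force: [0.1, -1.5, -3.7]
grip_width: 0.0151
```

```bash
python3 st.py; python3 pic.py e side
```

```text
clock 7.5
joint_pos [-0.136   0.3646  0.25    1.4931 -0.0228  1.3988]
eef_pos [ 0.5451 -0.0813  0.2712]
tool_rot [ 0.9996  0.0182 -0.02    0.0085]
ft_force [ 0.0927 -1.5209 -3.6521]
grip_width 0.0151
[[ 0.999  0.037 -0.04 ]
 [ 0.036 -0.999 -0.018]
 [-0.04   0.016 -0.999]]
tilt 2.484298760228688
```

View pics/e_side.png

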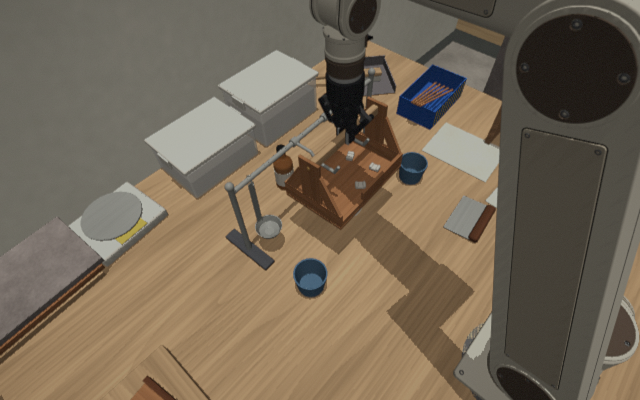

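Emit:
send_rows --increments '[[[-0.01, 0, 0, 0], [-0.015, 0, 0, 0], [-0.02, 0, 0, 0], [-0.025, 0, 0, 0], [-0.025, 0, 0, 0], [-0.02, 0, 0, 0], [-0.015, 0, 0, 0], [-0.008, 0, 0, 0]]]'

```text
clock: 8.35
eef_pos: [0.4026, -0.0867, 0.2818]
tool_rot: [1.0, 0.018, -0.014, 0.01]
ft_force: [0.7, 0.1, -3.9]
grip_width: 0.0151
```

```bash
python3 st.py; python3 pic.py f side scene
```

```text
clock 8.35
joint_pos [-0.1943  0.0683 -0.0991  1.4266 -0.025   1.3403]
eef_pos [ 0.4026 -0.0867  0.2818]
tool_rot [ 0.9997  0.0182 -0.014   0.0098]
ft_force [ 0.7208  0.1484 -3.9469]
grip_width 0.0151
[[ 0.999  0.037 -0.028]
 [ 0.036 -0.999 -0.02 ]
 [-0.028  0.019 -0.999]]
tilt 1.9584199130310553
```

View pics/f_side.png

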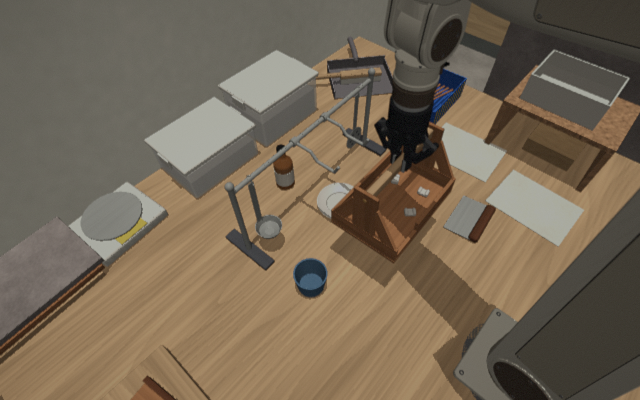

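View pics/f_scene.png

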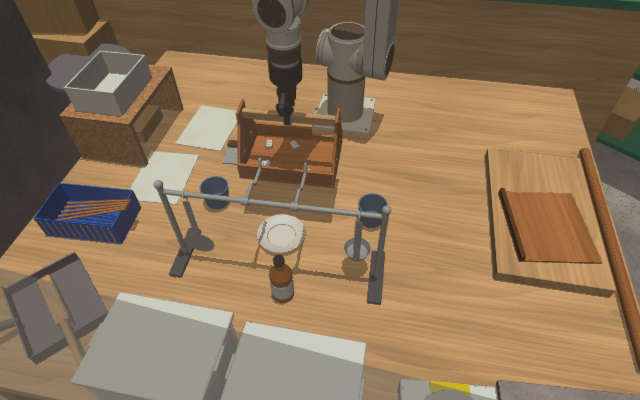

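Emit:
send_rows --increments '[[[0, 0, -0.01, 0], [0, 0, -0.02, 0], [0, 0, -0.025, -2], [0, 0, -0.025, -4], [0, 0, -0.025, -4], [0, 0, -0.025, -4], [0, 0, -0.02, -4], [0, 0, -0.01, -2]]]'

```text
clock: 9.25
eef_pos: [0.4138, -0.0831, 0.4515]
tool_rot: [0.98, 0.199, -0.012, 0.008]
ft_force: [1.1, -0.4, -4.6]
grip_width: 0.015
```

```bash
python3 st.py; python3 plan.py .60 0.02 .44 32 8
```

```text
clock 9.25
joint_pos [-0.1818  0.1104  0.386   1.8636 -0.0238  0.9878]
eef_pos [ 0.4138 -0.0831  0.4515]
tool_rot [ 0.9798  0.1994 -0.0124  0.0078]
ft_force [ 1.1225 -0.3658 -4.5618]
grip_width 0.015
[[ 0.92   0.391 -0.021]
 [ 0.39  -0.92  -0.02 ]
 [-0.027  0.01  -1.   ]]
tilt 1.6813112549239124
yaw now 22.992750166516167 step 0.026645362759641265
[[0.026, -0.003, 0.001, -1.13], [0.027, -0.002, 0.001, -1.13], [0.027, -0.002, 0.001, -1.13], [0.027, -0.001, 0.001, -1.13], [0.027, -0.001, 0.001, -1.13], [0.027, -0.0, 0.001, -1.13], [0.027, 0.0, 0.001, -1.13], [0.027, 0.001, 0.001, -1.13]]
```

Emit:
send_rows --increments '[[[0.008, 0.003, -0.01, 0], [0.013, 0.005, -0.02, -1], [0.016, 0.007, -0.025, -2], [0.016, 0.007, -0.025, -2], [0.016, 0.007, -0.025, -2], [0.016, 0.008, -0.025, -2], [0.012, 0.006, -0.025, -1], [0.006, 0.003, -0.025, 0]]]'

```text
clock: 10.05
eef_pos: [0.509, -0.0686, 0.5582]
tool_rot: [0.956, 0.289, 0.036, 0.029]
ft_force: [-0.2, -0.1, -3.9]
grip_width: 0.0153
```

```bash
python3 st.py
```

```text
clock 10.05
joint_pos [-0.1201  0.3648  1.0333  2.1495 -0.0244  0.8634]
eef_pos [ 0.509  -0.0686  0.5582]
tool_rot [0.9563 0.2886 0.0362 0.0292]
ft_force [-0.2305 -0.0881 -3.9112]
grip_width 0.0153
[[ 0.831  0.55   0.086]
 [ 0.554 -0.832 -0.035]
 [ 0.052  0.077 -0.996]]
tilt 5.333605295218472
```

Emit:
send_rows --increments '[[[0, 0, -0.02, 0], [0, 0, -0.02, 0], [0, 0, -0.02, 0], [0, 0, -0.02, 0], [0, 0, -0.02, 0], [0, 0, -0.02, 0], [0, 0, -0.01, 0], [0, 0, 0, 0]]]'

```text
clock: 10.85
eef_pos: [0.4592, -0.0607, 0.6125]
tool_rot: [0.953, 0.287, 0.082, 0.05]
ft_force: [0.0, 0.1, -3.9]
grip_width: 0.015
```

```bash
python3 st.py; python3 pic.py g side wrist
```

```text
clock 10.85
joint_pos [-0.1148  0.231   1.0012  2.1499 -0.0261  0.8677]
eef_pos [ 0.4592 -0.0607  0.6125]
tool_rot [0.953  0.2874 0.0824 0.0499]
ft_force [ 0.0283  0.0695 -3.9386]
grip_width 0.015
[[ 0.821  0.539  0.186]
 [ 0.556 -0.83  -0.048]
 [ 0.128  0.142 -0.981]]
tilt 11.053145896285873
```

View pics/g_side.png

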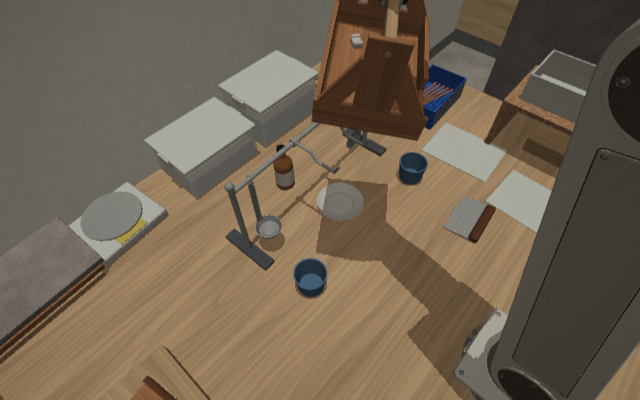

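View pics/g_wrist.png

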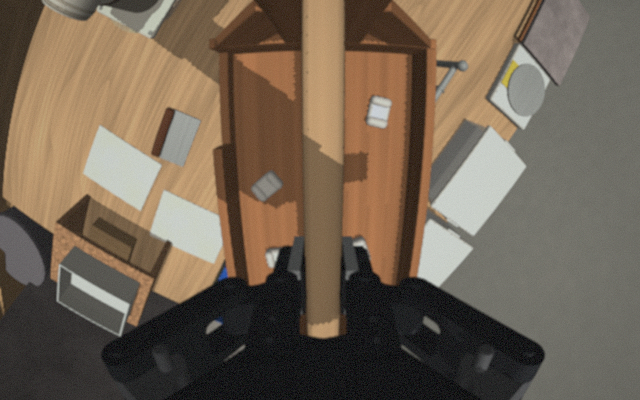

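Emit:
send_rows --increments '[[[0.012, 0.01, -0.03, 0], [0.012, 0.01, -0.03, 0], [0.012, 0.01, -0.03, 0], [0.012, 0.01, -0.03, 0], [0.012, 0.01, -0.03, 0], [0.012, 0.01, -0.03, 0], [0.006, 0.005, -0.015, 0], [0, 0, 0, 0]]]'

```text
clock: 11.75
eef_pos: [0.4742, -0.0585, 0.6734]
tool_rot: [0.941, 0.285, 0.16, 0.084]
ft_force: [-0.4, -0.1, -3.4]
grip_width: 0.0152
```

```bash
python3 st.py; python3 pic.py i wrist
```

```text
clock 11.75
joint_pos [-0.1042  0.2337  1.1747  2.15   -0.0302  0.8729]
eef_pos [ 0.4742 -0.0585  0.6734]
tool_rot [0.9413 0.2851 0.1598 0.0839]
ft_force [-0.4109 -0.0562 -3.3628]
grip_width 0.0152
[[ 0.786  0.51   0.349]
 [ 0.564 -0.823 -0.067]
 [ 0.253  0.249 -0.935]]
tilt 20.80019120499306
```

View pics/i_wrist.png

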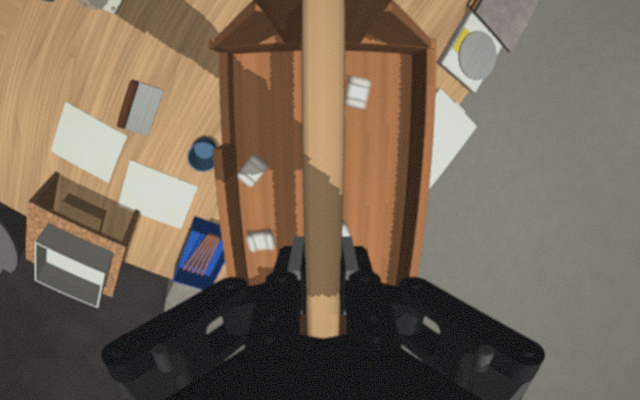

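Emit:
send_rows --increments '[[[0.012, 0.01, -0.03, 0], [0.012, 0.01, -0.03, 0], [0.012, 0.01, -0.03, 0], [0.012, 0.01, -0.03, 0], [0.012, 0.01, -0.03, 0], [0.012, 0.01, -0.03, 0], [0.006, 0.005, -0.015, 0], [0, 0, 0, 0]]]'

```text
clock: 12.6
eef_pos: [0.4462, -0.0513, 0.7405]
tool_rot: [0.923, 0.281, 0.234, 0.116]
ft_force: [0.3, -0.3, -3.5]
grip_width: 0.015
```

```bash
python3 st.py; python3 pic.py j wrist side
```

```text
clock 12.6
joint_pos [-0.0897  0.1685  1.2752  2.15   -0.038   0.8804]
eef_pos [ 0.4462 -0.0513  0.7405]
tool_rot [0.9235 0.2808 0.2341 0.1161]
ft_force [ 0.3015 -0.3081 -3.4831]
grip_width 0.015
[[ 0.733  0.464  0.498]
 [ 0.573 -0.815 -0.083]
 [ 0.367  0.346 -0.863]]
tilt 30.297422240733916
```

View pics/j_wrist.png

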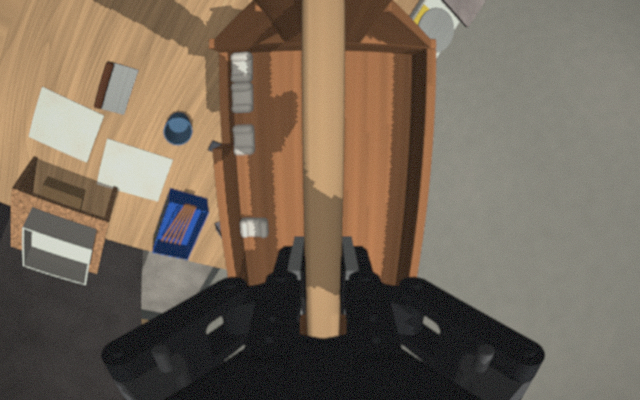

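View pics/j_side.png

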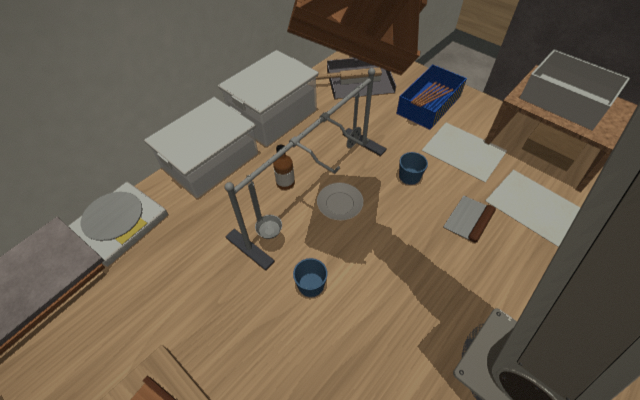

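Emit:
send_rows --increments '[[[0, 0, 0, -3], [0, 0, 0, -4], [0, 0, 0, -4], [0, 0, 0, -4], [0, 0, 0, -4], [0, 0, 0, -4], [0, 0, 0, -3], [0, 0, 0, 0]]]'

```text
clock: 13.5
eef_pos: [0.4511, -0.0519, 0.7345]
tool_rot: [0.834, 0.49, 0.195, 0.164]
ft_force: [0.0, -0.5, -5.5]
grip_width: 0.015
```

```bash
python3 st.py; python3 pic.py k wrist
```

```text
clock 13.5
joint_pos [-0.0902  0.1782  1.271   2.15   -0.0378  0.4083]
eef_pos [ 0.4511 -0.0519  0.7345]
tool_rot [0.8338 0.4898 0.195  0.1637]
ft_force [ 0.0282 -0.5399 -5.4698]
grip_width 0.015
[[ 0.444  0.753  0.486]
 [ 0.881 -0.467 -0.082]
 [ 0.165  0.464 -0.87 ]]
tilt 29.50138773860389
```

View pics/k_wrist.png

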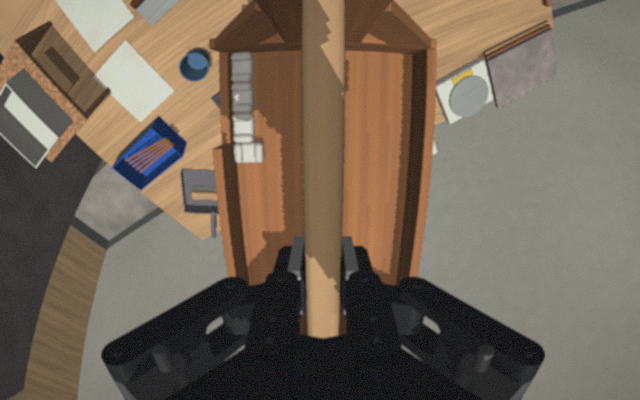

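Emit:
send_rows --increments '[[[0, 0, 0, -8], [0, 0, 0, -8.5], [0, 0, 0, -8.5], [0, 0, 0, -8.5], [0, 0, 0, -8.5], [0, 0, 0, -8.5], [0, 0, 0, -8.5], [0, 0, 0, 0]]]'

```text
clock: 14.35
eef_pos: [0.4536, -0.052, 0.7314]
tool_rot: [0.48, 0.841, 0.086, 0.236]
ft_force: [0.1, 0.3, -5.8]
grip_width: 0.0149
```

```bash
python3 st.py; python3 pic.py l wrist
```

```text
clock 14.35
joint_pos [-0.0905  0.1834  1.2689  2.15   -0.0371 -0.6343]
eef_pos [ 0.4536 -0.052   0.7314]
tool_rot [0.4795 0.8408 0.0864 0.2358]
ft_force [ 0.148   0.2527 -5.7842]
grip_width 0.0149
[[-0.429  0.766  0.479]
 [ 0.847  0.525 -0.081]
 [-0.314  0.371 -0.874]]
tilt 29.085126101633538
```

View pics/l_wrist.png

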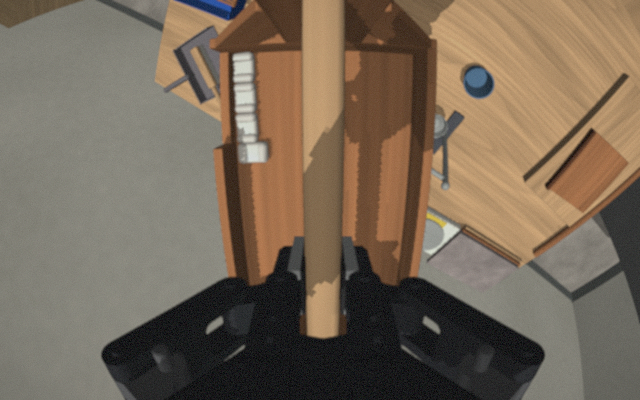

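Emit:
send_rows --increments '[[[0, 0, 0, -7], [0, 0, 0, -5], [0, 0, 0, 7], [0, 0, 0, 8.5], [0, 0, 0, 8.5], [0, 0, 0, 8.5], [0, 0, 0, 8.5], [0, 0, 0, 0]]]'

```text
clock: 15.2
eef_pos: [0.4545, -0.0522, 0.7301]
tool_rot: [0.683, 0.686, 0.144, 0.204]
ft_force: [-0.1, -0.4, -4.5]
grip_width: 0.015
```

```bash
python3 st.py; python3 pic.py m wrist
```

```text
clock 15.2
joint_pos [-0.0906  0.1853  1.2678  2.15   -0.037  -0.1051]
eef_pos [ 0.4545 -0.0522  0.7301]
tool_rot [0.683  0.6864 0.1441 0.2037]
ft_force [-0.0932 -0.3928 -4.5149]
grip_width 0.015
[[ 0.016  0.879  0.477]
 [ 0.996  0.025 -0.08 ]
 [-0.083  0.476 -0.875]]
tilt 28.902887203883008
```

View pics/m_wrist.png

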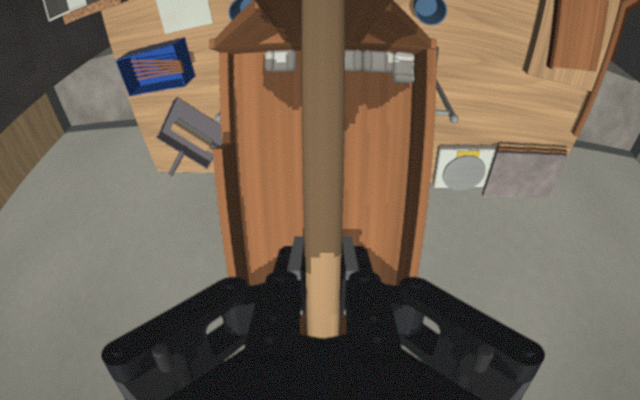

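Emit:
send_rows --increments '[[[0, 0, 0, 8], [0, 0, 0, 8], [0, 0, 0, 8], [0, 0, 0, 8], [0, 0, 0, 8], [0, 0, 0, 8], [0, 0, 0, 4], [0, 0, 0, 0]]]'

```text
clock: 16.05
eef_pos: [0.4547, -0.0526, 0.7294]
tool_rot: [0.919, 0.307, 0.219, 0.118]
ft_force: [-0.3, 0.9, -5.2]
grip_width: 0.0147
```

```bash
python3 st.py; python3 pic.py n wrist
```

```text
clock 16.05
joint_pos [-0.0907  0.1859  1.2667  2.15   -0.0383  0.826 ]
eef_pos [ 0.4547 -0.0526  0.7294]
tool_rot [0.9187 0.3067 0.2193 0.1176]
ft_force [-0.2878  0.8559 -5.2363]
grip_width 0.0147
[[ 0.716  0.512  0.475]
 [ 0.615 -0.784 -0.082]
 [ 0.331  0.351 -0.876]]
tilt 28.817166952291853
```

View pics/n_wrist.png

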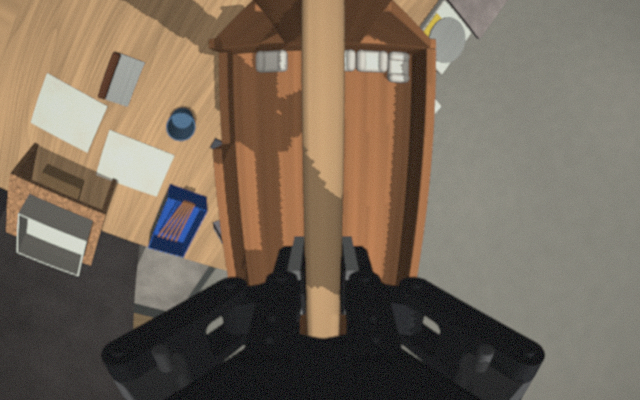

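Emit:
send_rows --increments '[[[0, 0, 0, 6], [0, 0, 0, 6], [0, 0, 0, 6], [0, 0, 0, 6], [0, 0, 0, 6], [0, 0, 0, 6], [0, 0, 0, 4], [0, 0, 0, 0]]]'

```text
clock: 16.9
eef_pos: [0.4547, -0.0529, 0.729]
tool_rot: [0.968, -0.03, 0.246, 0.035]
ft_force: [0.4, -0.6, -3.8]
grip_width: 0.0151
```

```bash
python3 st.py; python3 pic.py o wrist
```

```text
clock 16.9
joint_pos [-0.0907  0.1859  1.2656  2.15   -0.0393  1.5318]
eef_pos [ 0.4547 -0.0529  0.729 ]
tool_rot [ 0.9682 -0.0299  0.2458  0.035 ]
ft_force [ 0.3517 -0.58   -3.7827]
grip_width 0.0151
[[ 0.877 -0.075  0.474]
 [-0.041 -0.996 -0.083]
 [ 0.478  0.053 -0.877]]
tilt 28.750613039351
```

View pics/o_wrist.png

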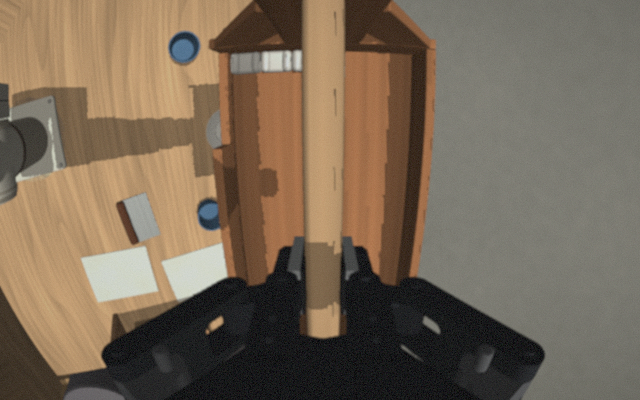

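Emit:
send_rows --increments '[[[0, 0, 0, 8], [0, 0, 0, 8.5], [0, 0, 0, 8.5], [0, 0, 0, 8.5], [0, 0, 0, 8.5], [0, 0, 0, 0], [0, 0, 0, -8.5], [0, 0, 0, -8.5]]]'

```text
clock: 17.75
eef_pos: [0.4548, -0.053, 0.7287]
tool_rot: [0.94, -0.236, 0.247, -0.018]
ft_force: [-0.2, 0.2, -4.1]
grip_width: 0.0153
```

```bash
python3 st.py; python3 pic.py p wrist
```

```text
clock 17.75
joint_pos [-0.0907  0.1861  1.2648  2.15   -0.0395  1.9612]
eef_pos [ 0.4548 -0.053   0.7287]
tool_rot [ 0.9397 -0.2356  0.2472 -0.018 ]
ft_force [-0.2328  0.1541 -4.0618]
grip_width 0.0153
[[ 0.767 -0.434  0.473]
 [-0.452 -0.888 -0.083]
 [ 0.456 -0.15  -0.877]]
tilt 28.705172827483366
```

View pics/p_wrist.png

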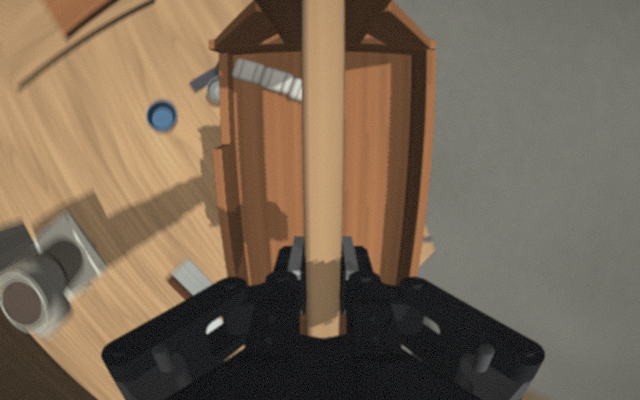

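Emit:
send_rows --increments '[[[0, 0, 0, 7], [0, 0, 0, 8.5], [0, 0, 0, 3], [0, 0, 0, -8], [0, 0, 0, -8.5], [0, 0, 0, -8.5], [0, 0, 0, -8.5], [0, 0, 0, 0]]]'

```text
clock: 18.6
eef_pos: [0.4548, -0.0528, 0.7286]
tool_rot: [0.963, -0.105, 0.247, 0.016]
ft_force: [0.5, 0.5, -4.2]
grip_width: 0.0151
```

```bash
python3 st.py; python3 pic.py q wrist
```

```text
clock 18.6
joint_pos [-0.0906  0.1861  1.2647  2.15   -0.039   1.6884]
eef_pos [ 0.4548 -0.0528  0.7286]
tool_rot [ 0.9631 -0.1055  0.2473  0.0155]
ft_force [ 0.4923  0.4621 -4.1548]
grip_width 0.0151
[[ 0.855 -0.211  0.473]
 [-0.195 -0.977 -0.082]
 [ 0.48  -0.022 -0.877]]
tilt 28.6925719232681
```

View pics/q_wrist.png

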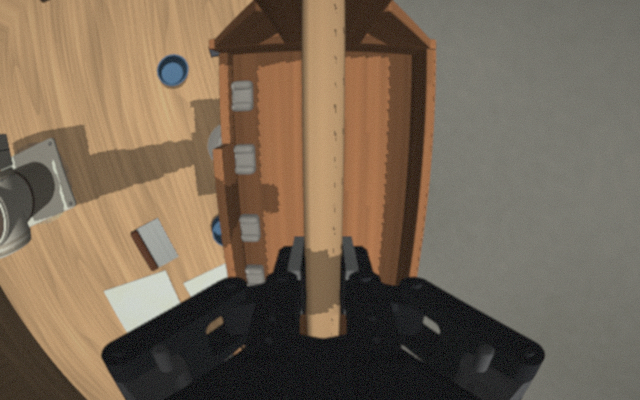

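Emit:
send_rows --increments '[[[0, 0, 0, -8.5], [0, 0, 0, -8.5], [0, 0, 0, -8.5], [0, 0, 0, -8.5], [0, 0, 0, -8.5], [0, 0, 0, -8.5], [0, 0, 0, -8.5], [0, 0, 0, -8.5]]]'

```text
clock: 19.45
eef_pos: [0.4548, -0.0525, 0.7286]
tool_rot: [0.855, 0.456, 0.196, 0.152]
ft_force: [-0.5, 0.2, -5.0]
grip_width: 0.0149
```

```bash
python3 st.py; python3 pic.py r wrist
```

```text
clock 19.45
joint_pos [-0.0906  0.186   1.2646  2.15   -0.038   0.4896]
eef_pos [ 0.4548 -0.0525  0.7286]
tool_rot [0.8546 0.4563 0.1957 0.152 ]
ft_force [-0.4889  0.184  -5.038 ]
grip_width 0.0149
[[ 0.507  0.72   0.473]
 [ 0.839 -0.537 -0.081]
 [ 0.196  0.438 -0.877]]
tilt 28.692039456989615
```

View pics/r_wrist.png

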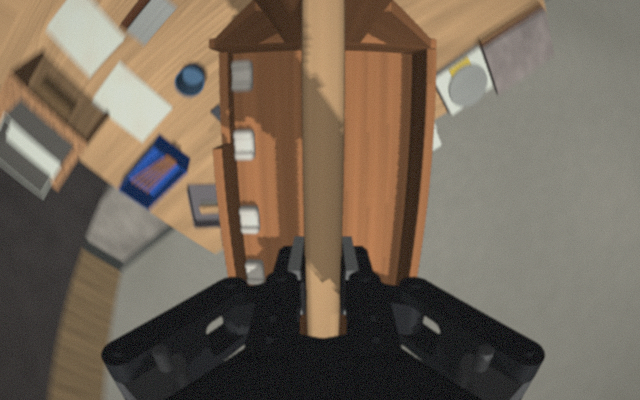

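Emit:
send_rows --increments '[[[0, 0, 0, -8.5], [0, 0, 0, -8.5], [0, 0, 0, -8.5], [0, 0, 0, -8.5], [0, 0, 0, -8.5], [0, 0, 0, -4], [0, 0, 0, 0], [0, 0, 0, 0]]]'

```text
clock: 20.3
eef_pos: [0.4548, -0.0521, 0.7287]
tool_rot: [0.607, 0.755, 0.121, 0.216]
ft_force: [1.2, -1.2, -3.9]
grip_width: 0.0148
```

```bash
python3 st.py; python3 pic.py s wrist
```

```text
clock 20.3
joint_pos [-0.0906  0.1858  1.2645  2.15   -0.0368 -0.3155]
eef_pos [ 0.4548 -0.0521  0.7287]
tool_rot [0.6074 0.7548 0.121  0.2162]
ft_force [ 1.2292 -1.1563 -3.8998]
grip_width 0.0148
[[-0.169  0.865  0.473]
 [ 0.969  0.233 -0.08 ]
 [-0.179  0.445 -0.877]]
tilt 28.688823662329526
```

View pics/s_wrist.png

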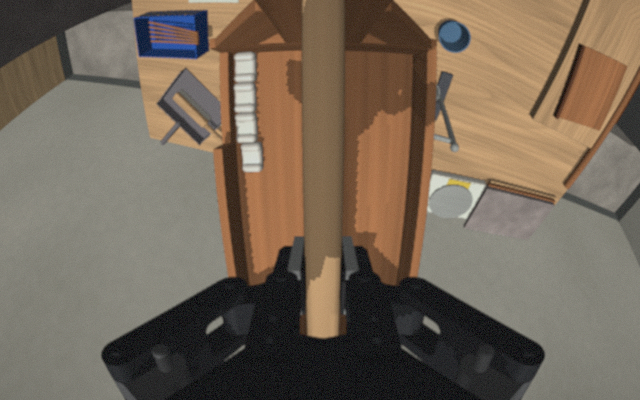

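Emit:
send_rows --increments '[[[0, 0, 0, -8.5], [0, 0, 0, -8.5], [0, 0, 0, -4], [0, 0, 0, 0], [0, 0, 0, 8], [0, 0, 0, 8.5], [0, 0, 0, 8.5], [0, 0, 0, 8.5]]]'

```text
clock: 21.15
eef_pos: [0.4548, -0.0521, 0.7286]
tool_rot: [0.689, 0.681, 0.145, 0.201]
ft_force: [-0.0, -0.1, -5.5]
grip_width: 0.0151
```

```bash
python3 st.py; python3 pic.py t wrist
```

```text
clock 21.15
joint_pos [-0.0907  0.1858  1.2644  2.15   -0.0366 -0.0872]
eef_pos [ 0.4548 -0.0521  0.7286]
tool_rot [0.6895 0.6806 0.1449 0.2009]
ft_force [-0.0181 -0.0886 -5.4615]
grip_width 0.0151
[[ 0.031  0.88   0.473]
 [ 0.997  0.007 -0.08 ]
 [-0.074  0.474 -0.877]]
tilt 28.685862327217148
```

View pics/t_wrist.png

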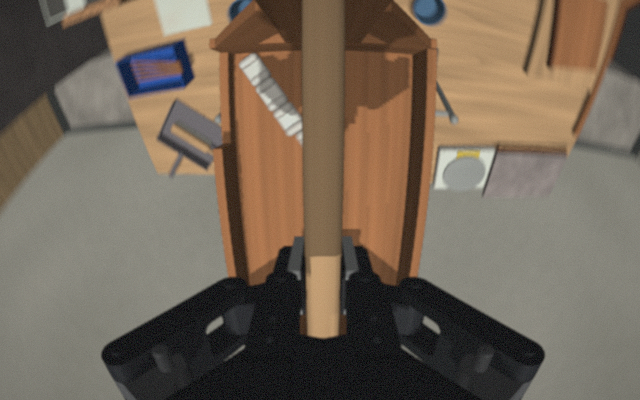

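Emit:
send_rows --increments '[[[0, 0, 0, 0], [0, 0, 0, 0], [0, 0, 0, 0], [0, 0, 0, 4], [0, 0, 0, 4], [0, 0, 0, 4], [0, 0, 0, 0], [0, 0, 0, 0]]]'

```text
clock: 22.0
eef_pos: [0.4547, -0.0522, 0.7287]
tool_rot: [0.758, 0.603, 0.165, 0.185]
ft_force: [-0.1, 0.3, -4.8]
grip_width: 0.0148
```

```bash
python3 st.py; python3 pic.py u wrist
```

```text
clock 22.0
joint_pos [-0.0907  0.1857  1.2645  2.15   -0.037   0.1266]
eef_pos [ 0.4547 -0.0522  0.7287]
tool_rot [0.7581 0.6032 0.1654 0.1845]
ft_force [-0.0515  0.3329 -4.8004]
grip_width 0.0148
[[ 0.218  0.854  0.473]
 [ 0.976 -0.204 -0.08 ]
 [ 0.028  0.479 -0.877]]
tilt 28.696525137224867
```

View pics/u_wrist.png

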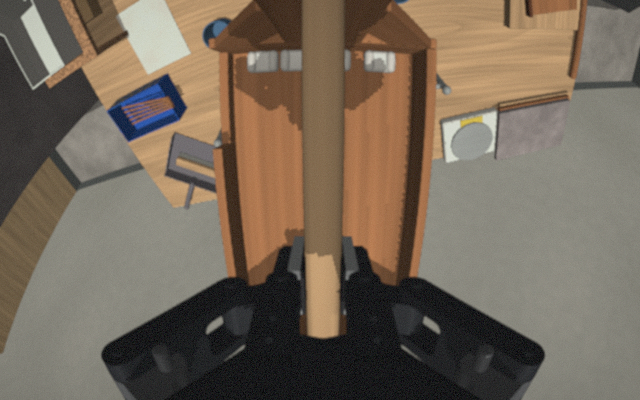

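```bash
cat > meas.py <<'E'
import sys,numpy as np,cv2
from scipy.spatial.transform import Rotation as R
def meas(t,M,p):
    c=dict(np.load(f"/tmp/{t}_wrist.npz"));K=c["camera_matrix"];d=c["range_z"];v,u=np.mgrid[:400,:640]
    dx=(u-K[0,2])/K[0,0];dy=(v-K[1,2])/K[1,1];th=np.hypot(dx,dy)+1e-9
    s=np.tan(th)*d/th; P=np.stack([dx*s,dy*s,d],-1)@R.from_quat(c["rotation"]).as_matrix().T+c["eye"]
    T=(P-p)@M; C=np.stack([T[...,0],-T[...,1],-T[...,2]],-1)*1000 # carrier axes rel. TCP
    im=c["image"].astype(int); sat=im.max(-1)-im.min(-1)
    C[...,2]-=4
    m=(sat<40)&(im.max(-1)>70)&(abs(C[...,0])<82)&(abs(C[...,1])<120)&(C[...,2]<-115)&(C[...,2]>-150)
    n,l,st,ce=cv2.connectedComponentsWithStats(m.astype(np.uint8))
    for i in range(1,n):
        if st[i,4]<40: continue
        q=C[l==i]; print(st[i],"x",np.percentile(q[:,0],[2,50,98]).round(),"y",np.percentile(q[:,1],[2,50,98]).round(),"z",np.percentile(q[:,2],[5,95]).round())
    fl=(sat>50)&(abs(C[...,0])<60)&(C[...,1]>0)&(C[...,1]<105)&(C[...,2]<-120)&(C[...,2]>-160)&(d>0)
    print("floor z",np.percentile(C[...,2][fl],[10,50,90]).round(1))
if __name__=="__main__":
    from workcell import bot
    o=bot.get_obs(); t=sys.argv[1]
    q=eval(sys.argv[2]) if len(sys.argv)>2 else o["tool_rot"]
    meas(t,R.from_quat(q).as_matrix(),np.array(o["eef_pos"]))
E
echo u; python3 meas.py u; echo o;python3 meas.py o [0.9682,-0.0299,0.2458,0.035]; echo k;python3 meas.py s [0.6074,0.7548,0.121,0.2162]
```

```text
u
[ 247   46   55   28 1208] x [-62. -40. -19.] y [102. 111. 120.] z [-139. -126.]
[345  46   7  26 138] x [17. 19. 23.] y [102. 111. 120.] z [-139. -126.]
[363  49  33  24 693] x [34. 46. 58.] y [102. 110. 120.] z [-134. -127.]
floor z [-142.2 -140.9 -139.5]
o
[ 229   47   73   28 1553] x [-75. -46. -18.] y [101. 110. 119.] z [-133. -127.]
floor z [-142.1 -140.8 -139.5]
k
[ 233   51   31  121 2697] x [-78. -65. -54.] y [ 19.  70. 117.] z [-139. -128.]
[397 114  22 166 568] x [75. 76. 77.] y [-87. -15.  64.] z [-135. -117.]
floor z [-142.2 -140.9 -139.5]
```

Emit:
send_rows --increments '[[[0, 0, 0, 8.5], [0, 0, 0, 8.5], [0, 0, 0, 8.5], [0, 0, 0, 8.5], [0, 0, 0, 8.5], [0, 0, 0, 8.5], [0, 0, 0, 8.5], [0, 0, 0, 8.5]]]'

```text
clock: 22.85
eef_pos: [0.4547, -0.0525, 0.7286]
tool_rot: [0.966, 0.068, 0.241, 0.059]
ft_force: [0.2, 0.1, -4.3]
grip_width: 0.0151
```

Emit:
send_rows --increments '[[[0, 0, 0, 0], [0, 0, 0, 0], [0, 0, 0, 3], [0, 0, 0, 5], [0, 0, 0, 7], [0, 0, 0, 7], [0, 0, 0, 7], [0, 0, 0, 0]]]'

```text
clock: 23.65
eef_pos: [0.4547, -0.0527, 0.7285]
tool_rot: [0.953, -0.174, 0.248, -0.002]
ft_force: [-0.0, -0.3, -3.8]
grip_width: 0.0147
```

```bash
python3 st.py; python3 pic.py v wrist; python3 meas.py v
```

```text
clock 23.65
joint_pos [-0.0906  0.1858  1.264   2.15   -0.0387  1.8307]
eef_pos [ 0.4547 -0.0527  0.7285]
tool_rot [ 0.9532 -0.1736  0.2476 -0.0022]
ft_force [-0.039  -0.2578 -3.7626]
grip_width 0.0147
[[ 0.817 -0.33   0.473]
 [-0.332 -0.94  -0.082]
 [ 0.471 -0.09  -0.877]]
tilt 28.669268638912893
[ 228   47   74   29 1557] x [-76. -46. -18.] y [102. 110. 120.] z [-134. -127.]
[345  47  11  26 228] x [20. 23. 29.] y [101. 110. 120.] z [-139. -127.]
floor z [-142.3 -141.1 -139.8]
```

View pics/v_wrist.png

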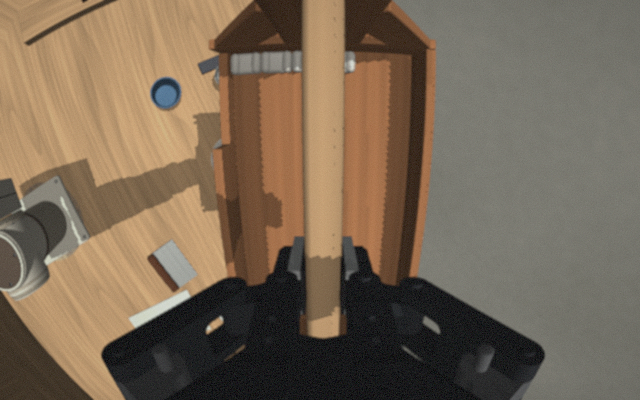

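Emit:
send_rows --increments '[[[0, 0, 0, 8.5], [0, 0, 0, 8.5], [0, 0, 0, 8.5], [0, 0, 0, 6], [0, 0, 0, 0], [0, 0, 0, -8], [0, 0, 0, -8.5], [0, 0, 0, -8.5]]]'

```text
clock: 24.5
eef_pos: [0.4548, -0.0526, 0.7283]
tool_rot: [0.944, -0.219, 0.247, -0.014]
ft_force: [-1.0, 0.5, -3.8]
grip_width: 0.0147
```

Emit:
send_rows --increments '[[[0, 0, 0, -8.5], [0, 0, 0, -8.5], [0, 0, 0, -8.5], [0, 0, 0, -8.5], [0, 0, 0, -8.5], [0, 0, 0, -8.5], [0, 0, 0, -8.5], [0, 0, 0, 0]]]'

```text
clock: 25.3
eef_pos: [0.4548, -0.0523, 0.7283]
tool_rot: [0.926, 0.285, 0.221, 0.112]
ft_force: [0.1, 0.9, -4.2]
grip_width: 0.0147
```

```bash
python3 st.py; python3 pic.py w wrist; python3 meas.py w
```

```text
clock 25.3
joint_pos [-0.0903  0.1858  1.2636  2.15   -0.0378  0.8729]
eef_pos [ 0.4548 -0.0523  0.7283]
tool_rot [0.9259 0.2854 0.2207 0.1116]
ft_force [ 0.1189  0.8529 -4.168 ]
grip_width 0.0147
[[ 0.74   0.479  0.472]
 [ 0.578 -0.812 -0.081]
 [ 0.345  0.333 -0.878]]
tilt 28.64029180239204
[ 228   72   28   99 2120] x [-78. -68. -59.] y [ 20.  61. 101.] z [-136. -128.]
[235 180  24  31 637] x [-78. -68. -59.] y [-22.  -5.   7.] z [-138. -130.]
floor z [-142.1 -140.8 -139.4]
```

View pics/w_wrist.png

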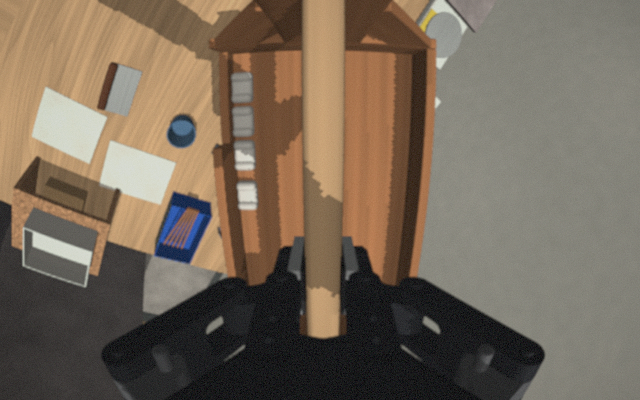

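Emit:
send_rows --increments '[[[0, 0, 0, -7], [0, 0, 0, -7], [0, 0, 0, -7], [0, 0, 0, -5], [0, 0, 0, 0], [0, 0, 0, 0], [0, 0, 0, 0], [0, 0, 0, 0]]]'

```text
clock: 26.15
eef_pos: [0.4547, -0.052, 0.7284]
tool_rot: [0.836, 0.489, 0.19, 0.159]
ft_force: [-0.0, -0.4, -4.4]
grip_width: 0.0149
```

```bash
python3 st.py|tail -4; python3 pic.py x wrist; python3 meas.py x
```

```text
[[ 0.449  0.758  0.473]
 [ 0.879 -0.47  -0.08 ]
 [ 0.162  0.451 -0.878]]
tilt 28.65181294171724
[ 228   49   28  138 2779] x [-78. -68. -60.] y [ 17.  67. 118.] z [-134. -127.]
[231 195   7  26  56] x [-78. -78. -77.] y [-25. -12.  -2.] z [-129. -115.]
floor z [-142.1 -140.8 -139.4]
```

Emit:
send_rows --increments '[[[0, 0, 0, -8], [0, 0, 0, -8.5], [0, 0, 0, -8.5], [0, 0, 0, -8.5], [0, 0, 0, -8.5], [0, 0, 0, -8.5], [0, 0, 0, -8.5], [0, 0, 0, 4]]]'

```text
clock: 27.0
eef_pos: [0.4548, -0.0519, 0.7283]
tool_rot: [0.509, 0.825, 0.093, 0.229]
ft_force: [-0.7, -0.7, -5.6]
grip_width: 0.0148
```

Emit:
send_rows --increments '[[[0, 0, 0, 8.5], [0, 0, 0, 8.5], [0, 0, 0, 8.5], [0, 0, 0, 8.5], [0, 0, 0, 8.5], [0, 0, 0, 8.5], [0, 0, 0, 8.5], [0, 0, 0, 8.5]]]'

```text
clock: 27.8
eef_pos: [0.4548, -0.0518, 0.7282]
tool_rot: [0.887, 0.391, 0.207, 0.136]
ft_force: [0.3, 0.2, -3.4]
grip_width: 0.0147
```

```bash
python3 st.py|tail -4; python3 pic.py y wrist; python3 meas.py y
```

```text
[[ 0.609  0.637  0.472]
 [ 0.749 -0.658 -0.079]
 [ 0.26   0.402 -0.878]]
tilt 28.61856857572812
[ 231   49   39  123 2640] x [-74. -61. -49.] y [ 18.  70. 118.] z [-138. -127.]
[226 142  11  44 157] x [-78. -77. -77.] y [ 5. 23. 42.] z [-134. -117.]
[231 187  12  53 221] x [-78. -77. -77.] y [-47. -21.   2.] z [-135. -116.]
[236 241  11  37 162] x [-78. -77. -77.] y [-87. -67. -47.] z [-137. -116.]
floor z [-142.2 -140.8 -139.4]
```

View pics/y_wrist.png

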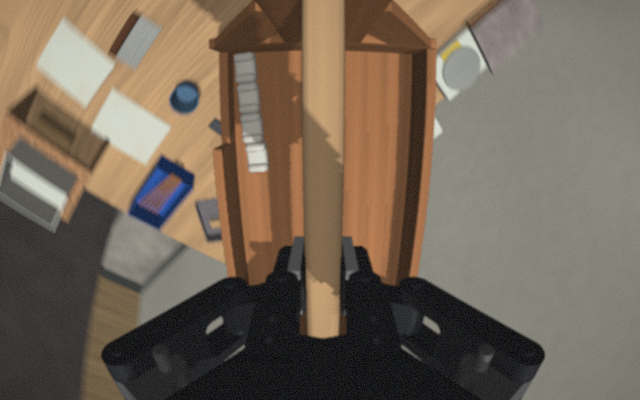

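Emit:
send_rows --increments '[[[0, 0, 0, -8.5], [0, 0, 0, -8.5], [0, 0, 0, -8.5], [0, 0, 0, -8.5], [0, 0, 0, -8.5], [0, 0, 0, -8.5], [0, 0, 0, -8.5], [0, 0, 0, -8.5]]]'

```text
clock: 28.65
eef_pos: [0.4548, -0.0517, 0.7282]
tool_rot: [0.51, 0.824, 0.094, 0.229]
ft_force: [-0.3, -0.5, -4.5]
grip_width: 0.0152
```

Emit:
send_rows --increments '[[[0, 0, 0, -5], [0, 0, 0, 0], [0, 0, 0, 8.5], [0, 0, 0, 8.5], [0, 0, 0, 8.5], [0, 0, 0, 8.5], [0, 0, 0, 8.5], [0, 0, 0, 8.5]]]'

```text
clock: 29.45
eef_pos: [0.4549, -0.0516, 0.7281]
tool_rot: [0.793, 0.557, 0.176, 0.173]
ft_force: [-0.3, 0.3, -4.5]
grip_width: 0.0147
```

```bash
python3 st.py|tail -4; python3 pic.py z wrist; python3 meas.py z
```

```text
[[ 0.318  0.822  0.472]
 [ 0.944 -0.32  -0.078]
 [ 0.087  0.471 -0.878]]
tilt 28.595113918027756
[ 231   49   43  123 2594] x [-75. -60. -46.] y [ 19.  70. 118.] z [-135. -128.]
floor z [-142.2 -140.8 -139.4]
```

View pics/z_wrist.png

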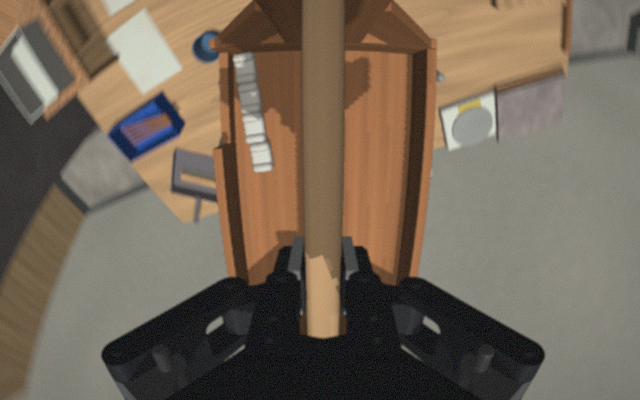

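Emit:
send_rows --increments '[[[0, 0, 0, -8.5], [0, 0, 0, -8.5], [0, 0, 0, -8.5], [0, 0, 0, -8.5], [0, 0, 0, -8.5], [0, 0, 0, -8.5], [0, 0, 0, -4], [0, 0, 0, 0]]]'

```text
clock: 30.3
eef_pos: [0.4549, -0.0516, 0.728]
tool_rot: [0.437, 0.865, 0.074, 0.236]
ft_force: [-0.3, 0.2, -3.6]
grip_width: 0.0155
```

Emit:
send_rows --increments '[[[0, 0, 0, 8.5], [0, 0, 0, 8.5], [0, 0, 0, 8.5], [0, 0, 0, 8.5], [0, 0, 0, 8.5], [0, 0, 0, 8.5], [0, 0, 0, 8.5], [0, 0, 0, 8.5]]]'

```text
clock: 31.1
eef_pos: [0.4548, -0.0518, 0.728]
tool_rot: [0.85, 0.465, 0.194, 0.152]
ft_force: [0.4, 0.8, -4.8]
grip_width: 0.015
```

```bash
python3 st.py|tail -4; python3 pic.py aa wrist; python3 meas.py aa
```

```text
[[ 0.493  0.731  0.472]
 [ 0.85  -0.522 -0.079]
 [ 0.189  0.44  -0.878]]
tilt 28.593188760188408
[247  47  37  26 729] x [-59. -46. -34.] y [102. 110. 120.] z [-136. -127.]
[287  46  15  26 301] x [-30. -24. -18.] y [102. 111. 120.] z [-139. -126.]
[345  49  19  22 407] x [18. 25. 32.] y [102. 110. 120.] z [-132. -127.]
[383  50  32  25 685] x [50. 63. 76.] y [102. 110. 120.] z [-134. -127.]
[225 133  13  72 278] x [-79. -78. -77.] y [-7. 21. 47.] z [-135. -116.]
[233 201   9  31 102] x [-78. -78. -77.] y [-41. -24. -10.] z [-137. -116.]
[237 243   6  25  43] x [-78. -78. -77.] y [-72. -59. -48.] z [-126. -115.]
floor z [-142.2 -140.8 -139.5]
```

View pics/aa_wrist.png

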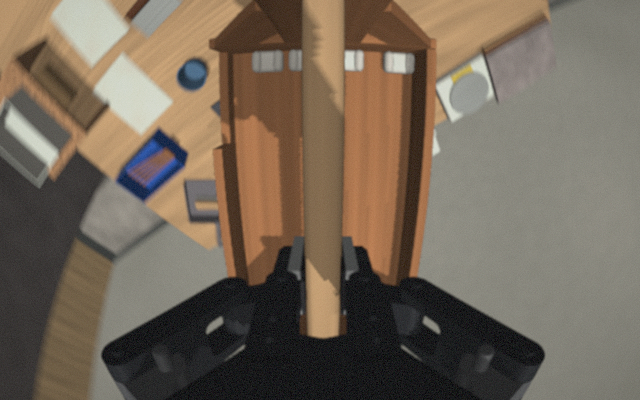

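Emit:
send_rows --increments '[[[0, 0, 0, -8.5], [0, 0, 0, -8.5], [0, 0, 0, -8.5], [0, 0, 0, -8.5], [0, 0, 0, -8.5], [0, 0, 0, -8.5], [0, 0, 0, -8.5], [0, 0, 0, -8.5]]]'

```text
clock: 31.95
eef_pos: [0.4547, -0.0519, 0.7281]
tool_rot: [0.438, 0.864, 0.074, 0.236]
ft_force: [0.3, 0.5, -5.2]
grip_width: 0.015
```

Emit:
send_rows --increments '[[[0, 0, 0, -8.5], [0, 0, 0, -8.5], [0, 0, 0, -8.5], [0, 0, 0, -8.5], [0, 0, 0, -8.5], [0, 0, 0, 0], [0, 0, 0, 0], [0, 0, 0, 0]]]'

```text
clock: 32.75
eef_pos: [0.4547, -0.0517, 0.7281]
tool_rot: [0.092, 0.965, -0.017, 0.246]
ft_force: [-0.2, -0.3, -4.8]
grip_width: 0.0152
```

```bash
python3 st.py|tail -4; python3 pic.py ab wrist; python3 meas.py ab
```

```text
[[-0.862  0.185  0.472]
 [ 0.168  0.983 -0.079]
 [-0.479  0.012 -0.878]]
tilt 28.60094257877084
[290  51  12  21 218] x [-29. -23. -19.] y [103. 111. 120.] z [-133. -127.]
[ 345   51   72   25 1464] x [18. 46. 76.] y [103. 111. 120.] z [-133. -127.]
floor z [-142.3 -141.1 -139.9]
```

View pics/ab_wrist.png

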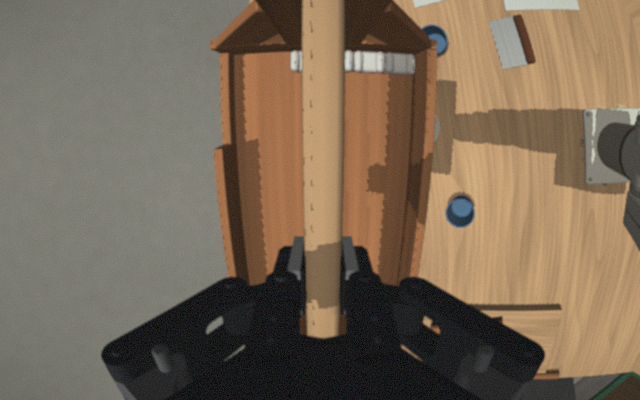

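Emit:
send_rows --increments '[[[0, 0, 0, -8.5], [0, 0, 0, -8.5], [0, 0, 0, -8.5], [0, 0, 0, -8.5], [0, 0, 0, -8.5], [0, 0, 0, 0], [0, 0, 0, 8], [0, 0, 0, 8.5]]]'

```text
clock: 33.6
eef_pos: [0.4548, -0.0518, 0.728]
tool_rot: [-0.127, 0.961, -0.072, 0.236]
ft_force: [-0.8, -0.2, -4.9]
grip_width: 0.0151
```

Emit:
send_rows --increments '[[[0, 0, 0, 8.5], [0, 0, 0, 8.5], [0, 0, 0, 8.5], [0, 0, 0, 8.5], [0, 0, 0, 8.5], [0, 0, 0, 8.5], [0, 0, 0, 8.5], [0, 0, 0, 8.5]]]'

```text
clock: 34.4
eef_pos: [0.4547, -0.0521, 0.728]
tool_rot: [0.437, 0.865, 0.073, 0.236]
ft_force: [0.2, 0.8, -5.3]
grip_width: 0.0152
```

```bash
python3 st.py|tail -4; python3 pic.py ac wrist; python3 meas.py ac
```

```text
[[-0.506  0.722  0.472]
 [ 0.791  0.607 -0.08 ]
 [-0.344  0.333 -0.878]]
tilt 28.58802868562774
[ 387   76   31  138 2701] x [58. 66. 76.] y [-14.  47.  97.] z [-137. -128.]
floor z [-142.2 -140.9 -139.6]
```

View pics/ac_wrist.png

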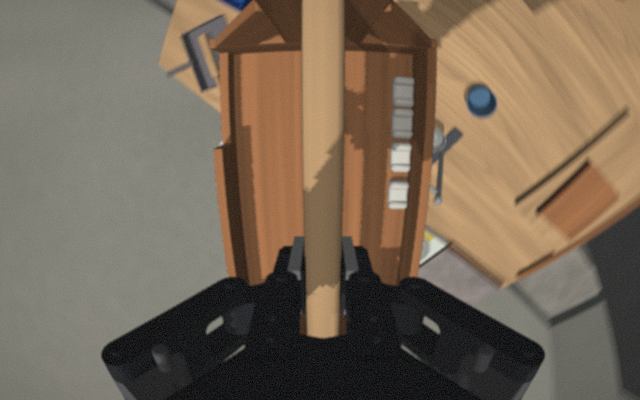

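Emit:
send_rows --increments '[[[0, 0, 0, 8.5], [0, 0, 0, 8.5], [0, 0, 0, 8.5], [0, 0, 0, 8.5], [0, 0, 0, 8.5], [0, 0, 0, 8.5], [0, 0, 0, 8.5], [0, 0, 0, 8.5]]]'

```text
clock: 35.25
eef_pos: [0.4545, -0.0525, 0.7282]
tool_rot: [0.848, 0.468, 0.193, 0.154]
ft_force: [-0.3, -0.7, -4.8]
grip_width: 0.0148
```

Emit:
send_rows --increments '[[[0, 0, 0, 8.5], [0, 0, 0, 8.5], [0, 0, 0, 8.5], [0, 0, 0, 8.5], [0, 0, 0, 8.5], [0, 0, 0, 4], [0, 0, 0, 0], [0, 0, 0, 0]]]'

```text
clock: 36.05
eef_pos: [0.4545, -0.0531, 0.7281]
tool_rot: [0.965, 0.089, 0.238, 0.065]
ft_force: [0.6, 1.4, -4.5]
grip_width: 0.0152
```

```bash
python3 st.py|tail -4; python3 pic.py ad wrist; python3 meas.py ad
```

```text
[[ 0.871  0.141  0.471]
 [ 0.203 -0.976 -0.083]
 [ 0.448  0.168 -0.878]]
tilt 28.60047654009604
[ 230   53   58   51 1398] x [-77. -59. -32.] y [ 77.  98. 115.] z [-139. -127.]
[231 105  24  32 686] x [-77. -67. -59.] y [47. 61. 74.] z [-136. -128.]
floor z [-142.2 -141.  -139.7]
```

View pics/ad_wrist.png

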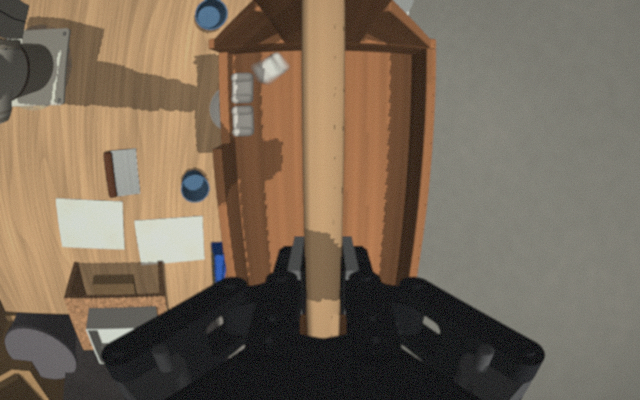

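Emit:
send_rows --increments '[[[0, 0, 0, 0], [0, 0, 0, 0], [0, 0, 0, -5], [0, 0, 0, -5], [0, 0, 0, -5], [0, 0, 0, -5], [0, 0, 0, 0], [0, 0, 0, 0]]]'

```text
clock: 36.9
eef_pos: [0.4544, -0.0531, 0.7282]
tool_rot: [0.933, 0.262, 0.223, 0.107]
ft_force: [-0.8, -0.1, -4.1]
grip_width: 0.0154
```

```bash
python3 st.py|tail -4; python3 pic.py ae wrist; python3 meas.py ae
```

```text
[[ 0.763  0.442  0.472]
 [ 0.537 -0.84  -0.083]
 [ 0.359  0.317 -0.878]]
tilt 28.616770970406186
[ 228   47   74   96 2800] x [-77. -60. -19.] y [ 52.  97. 119.] z [-136. -127.]
floor z [-142.2 -140.9 -139.6]
```

View pics/ae_wrist.png

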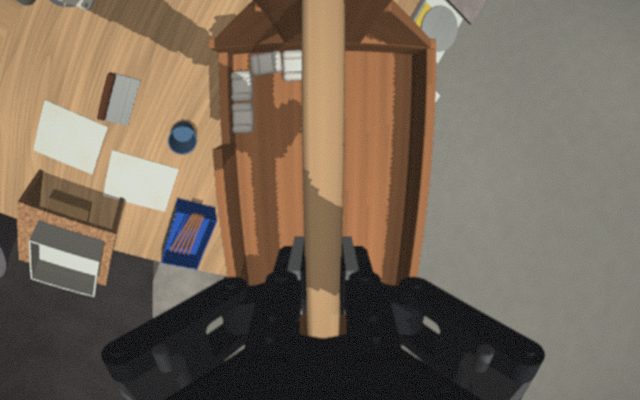

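```bash
python3 pic.py af scene side; python3 pic.py ag wrist; python3 meas.py ag; python3 st.py | tail -4
```

```text
[ 226   47   76  100 2773] x [-77. -60. -19.] y [ 51.  97. 119.] z [-136. -127.]
floor z [-142.2 -140.9 -139.6]
[[ 0.763  0.442  0.472]
 [ 0.538 -0.839 -0.083]
 [ 0.359  0.317 -0.878]]
tilt 28.617297526342753
```

View pics/af_scene.png

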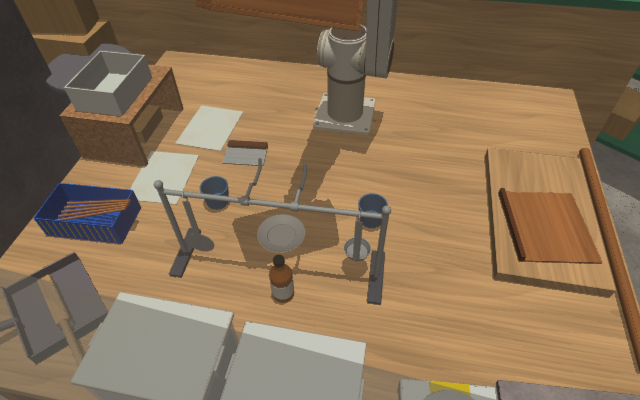

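View pics/af_side.png

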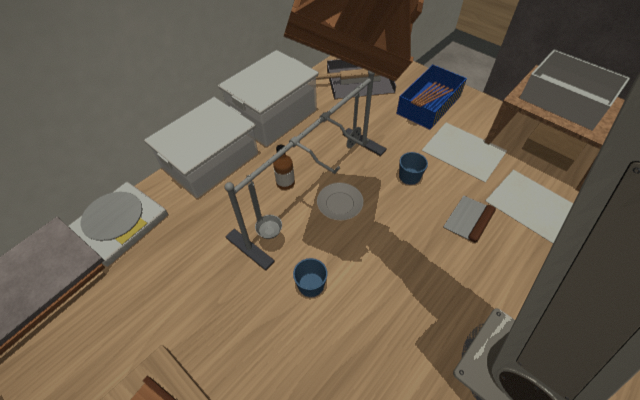

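The scene and side views show the saucer (281,235), both cups, the bottle and the scraper where they started. The rail is empty and the carrier is high in the air. The rests are settled and unchanged between the last two wrist pictures, so I am handing in.

```bash
python3 -c "
from workcell import order
print(order.job_done())"
```

```text
the job is handed in; nothing more can be done
None
```

I lifted the carrier off the rail and tipped it. All four rests are now in its picking corner, and I handed the job in at about 37 s of the 48 s allowed.

**How it was done:** I gripped the bar at its centre, lifted it over the arm tips and drew it back towards the robot. On the first lift I raised it about 40 mm too high, which brought the tray wall near the rail arms. I lowered it again before pulling it out; no contact showed in the wrist force. The moves cannot tilt the tool directly, so I got the tilt by pushing the arm up and outward against its joint limits. Turning about the tool axis then chose which way was downhill.

**Final checks:**
- **Tilt:** about 28.6°, with downhill pointing at the picking corner almost diagonally (0.36 towards the near wall, 0.32 towards the left end board).
- **Rests:** two lie against the near wall and two against the left end board. By my estimate all four centres are within about 60 mm of the corner. They did not move between the last two wrist pictures.
- **Spills and bystanders:** no rest was spilled, and the dishes, bottle and scraper look unmoved in the scene and side views.

**What went wrong or is uncertain:**
- The rests kept settling into straight lines about 104 mm long along one wall. It took several turns, including one past the far wall, to bunch them at the corner.
- One rest lies partly under the handle bar in the wrist view, so its far edge was not measured.
- Joint 4 sits at its listed limit (2.150 rad measured, 2.15 listed).

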